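# Set the funnel in the next jar and clamp the jar for filling

## Robot

A 6-joint arm with a two-finger parallel gripper is mounted at the origin on a cart in front of the work surface, level with it; the furniture and walls round the work are solid. World frame = base frame: x ahead of the robot, y to its left, z up, the work surface at z = 0. Lengths are in m, angles in rad, forces in N, time in s.
With the tool pointing down it reaches from about 0.35 to 0.85 m from the base axis. Payload 8.1 kg.
Tool frame: the origin (TCP) lies midway between the tips of the shut fingers; the grasp point (between the pads) lies 19 mm behind it; z points along the fingers, y is the direction in which the jaws open and shut (so a half turn about z gives the same grasp; the last joint's range is limited). The gripper opens to 93 mm and grips with 3 to 60 N. Pads are 15 mm wide; open, the fingers measure 128 mm over their backs; the gripper's body (75 mm by 188 mm) begins 65 mm behind the grasp point.
Start: joints at [1.15, 0.13, 1.488, -0, 1.523, -0.085], TCP at [0.198, 0.567, 0.187] pointing down, gripper open.
Joint ranges: [-2.96, 2.96], [-0.89, 2.26], [0.02, 2.5], [-1.34, 4.48], [0, 2.73], [-2.66, 2.66]. Speed limits (rad/s): [2.39, 2.39, 2.79, 3.14, 3.14, 3.14].

## Interface

Orientations are given as a rotation vector (axis times angle).
In Python, from plant import robot gives the robot as it stands. The module is installed in compiled form; this text tells all that it offers.
- The arm moves only by the shell command python3 -m pendant 'ROWS' [FORCE]. ROWS is JSON, a list of rows, each an object with "translation": the shift along the tool's x, y, z in mm, a list of three; "twist": the turn, a rotation vector about the tool's x, y, z in rad, a list of three; "grip": the opening, from -1 (shut) to 1 (fully open). A call has exactly 10 rows; each row shifts and turns the pose as measured when the row begins, along the tool's axes as they then stand; what a row does not reach is not made up. A row lasts 1/10 s, in which the tool goes at most 50 mm and 8.59 degrees, less where a joint would pass 70% of its speed; a pose out of reach is approached as far as the arm can. A call is refused whole if a number of a shift passes 50 or a number of a turn 0.15, either way. A call with a gripper value outside its range is refused whole. The fingers move at their own pace and stop on an object; FORCE is the grip in N (left out, the last holds). Time passes only in rows, so rows that do not move let the fingers close, or fill a call up. It gives the time, the measured TCP pose, the force and the opening at its end, in the units of the state.
- robot.read_state(): the state, without advancing time (a new reading comes with each control period).
- robot.read_camera(name): name is "scene" or "top"; returns (picture, depth): 420x560x3 uint8, red, green, blue; 420x560 float32, m along the optical axis (not along the pixel's ray), 0 where there is no reading.
- robot.camera_info(name): a dict with "vertical_fov" (degrees; the focal length in pixels is half the picture's height over the tangent of half this angle, whatever the lens; pixels are square), "cx", "cy" (the principal point, pixels), "D" ([k1, k2, p1, p2, k3] as OpenCV has them; the pictures are not rectified), "cam_to_world" (4x4, takes a point from camera to world coordinates). Camera axes: x right, y up, looking along -z (the intrinsics and any distortion apply to the point x, -y, -z); pixel columns grow to the right and rows downward; lengths in m; the calibration is good to about 2 mm. A picture is of the moment at which its call begins. camera_info takes no time and is no camera call.
- robot.close_job(): hands the job in, once; it reports no verdict.
The state is a dict: "t": time; "q": joint angles; "dq": joint speeds; "joint_torque": joint torques, N m; "tool_pos": TCP position; "orientation": TCP orientation; "force": force on the tool from outside, world axes, zero at the start; "wrist_torque": the same for the moment, N m; "opening": finger opening in m.
Only numpy, scipy, OpenCV 4.12 (cv2) and the standard library are available. Lean on these libraries where they do the work, as an engineer would, in place of code of your own. Each camera call takes 0.05 s, during which the arm holds its last target. There are 200 camera calls.

## Task

One glass jar has just been filled with sweets; get the next one ready. Lift the funnel out of the filled jar and set it in the neck of the empty jar that stands between the jaws of the jar clamp, resting upright on the rim. Then pump the clamp's ratchet trigger, stroke after stroke and working the jaw by the trigger alone, until the jar is held between both jaws with the sprung pad pressed in about half way, never hard to its stop, for the jar is glass. Leave the filled jar standing and the other things where they are, and finish still holding the trigger squeezed, so that the jar stays gripped while it is filled.

Things in the scene. Friction and masses are not known exactly. Their poses are not given: they have to be found in the camera images.
- clamp: Jar clamp fixed on the table: wooden board 330 x 104 mm, its top at z 16 mm; grey cast head at one end (x -124 to -62 mm, 34 mm wide, up to z 112 mm), grey V-shaped fixed jaw at the other, the empty jar on the board between. Origin under the board's middle at table height; x runs from the head to the fixed jaw (the way the moving jaw is pushed), z up. All on the middle line y = 0.
- fixed_jaw: Fixed jaw: rubber-faced upright V block at the board's end, up to clamp z 78 mm. Origin at clamp x 0, y 0, z 16 mm, axes as the clamp's. A jar pressed home in its V stands with its axis at about clamp x 83, y 0 mm (80 to 83 if it stands a little off the middle line).
- grip_top (a point): Middle of the top of the fixed grip: upright black bar rising from the head, clamp x -121 to -105 mm, 24 mm wide, top at z 176 mm. It never moves; the trigger beside it is squeezed toward it.
- squeeze_point (a point): Fixed point of the clamp (x -104, y 0, z 155 mm in its frame) midway over the outer faces of fixed grip and fully squeezed trigger, 34 mm together at this height. Fingers closing along the clamp's x about it touch the grip just as the trigger meets its stop. With the trigger free the two span from 17 mm behind this point (grip, clamp -x side) to 33 mm ahead of it (trigger).
- trigger (a joint): Ratchet trigger angle, rad: 0 free (leaning 0.14 toward the jar), 0.28 squeezed to its stop near the fixed grip, 16 mm of travel at z 155 mm. Springs back when let go. A pawl works on 5 mm teeth: a full stroke (let right back, squeezed to the stop) advances the rod 5 mm, during its last two thirds; the first stroke may give 2 to 8 mm. Takes 5 to 15 N.
- trigger_pad (a point): Middle of the trigger's grip part, on the lever's centre line. The trigger is an upright black-faced steel lever on the jar side of the fixed grip, 12 mm thick along the clamp's x, 20 mm wide, hinged in the head at clamp x -85, z 98 mm, 57 mm below this point; its top is 17 mm above this point.
- push_rod (a joint): Travel of the toothed push rod toward the fixed jaw, m: 0 fully back, up to 0.062; starts between 0.003 and 0.021. A friction brake holds it between strokes, but lets it creep back a few mm when the trigger is let go with the pad pressed in more than about 5 mm. Its tail sticks out behind the head at z 52 mm. It carries the sprung jaw pad: with the pad out, the pad's face stands at clamp x = 10 mm + this travel.
- jaw_pad (a joint): How far the sprung pad is pressed back into its housing, m: 0 free, 0.015 hard on its stop; 1 N per mm. Round rubber-faced disc 40 mm across on a coil spring, centre at z 52 mm. Merely sliding the loose jar along the board it gives 1 to 3 mm; with the jar home in the fixed jaw it takes all further rod travel. About half way: 6 to 12 mm.
- jaw_pad_face (a point): Centre of the jaw pad's rubber face.
- empty_jar: Empty glass jar, loose, upright on the clamp's board between the jaws: 72 mm across, 104 mm high, straight sides to 72 mm, neck 51 mm across outside and 44 mm inside, open at the top. About 160 g. Origin: centre of its underside, z up.
- full_jar: Jar of the same shape and size, filled with sweets to about 70 mm, loose on the table beside the clamp, on either side; the funnel stands in its neck at the start. About 400 g. Origin: centre of its underside.
- funnel: Plain aluminium funnel, 64 mm high, about 70 g: straight round collar at the top, 54 mm across, 26 mm tall (z 38 to 64 mm); a shoulder narrowing to 38 mm at z 32 mm; below it a tapered spout, 38 to 31 mm across. Origin: centre of the spout's lower end, z up. In a jar neck the shoulder rests on the rim and the origin is about 68 mm above the jar's underside.
- c_sweet_tub_0: Bystander: clear tub of sweets with a white screw lid, 69 mm across, 97 mm high, beside the clamp on the side where the filled jar is not. Origin under its centre.
- c_scoop: Bystander: aluminium scoop, 202 mm long.
- c_tape_roll: Bystander: roll of tape, 94 mm across, 48 mm high.
- c_mint_tin_0: Bystander: round mint tin, 67 mm across, 23 mm high.
- c_lollipop_1: Bystander: lollipop lying flat, 135 mm long.
- c_choc_bar_a: Bystander: wrapped bar lying flat, 125 mm long.
- c_gift_box: Bystander: gift box with ribbon, 63 mm square, 64 mm high.
- c_marker: Bystander: marker pen lying flat, 135 mm long.
There are look-alikes about, which are no part of the job. Leave any orange look-alike of the funnel alone.

How it is judged:
By the outcome, as a careful person would: the job done as asked, in the order asked, and still so for the second after the job is handed in, while the arm keeps its last pose, push and grip.
It also fails if it takes over 58 s, if anything falls off the work surface, if the arm or the gripper's body presses on something with over 40 N, if the wrist force passes 120 N, or if a joint passes its speed limit or range.

## Working session

There is one attempt and no reset: what is moved stays moved. The work goes in short steps, Python scripts to look and compute and a shell command to move; the robot and the scene stay as the last step left them, time stands still between calls to the robot, and variables do not carry over. Pictures are saved under pics/ and viewed, about 8 in all and at most 12, crops included, and the job is handed in when it is done.

```bash
mkdir -p pics
cat > h.py <<'E'
import numpy as np, cv2, json
from plant import robot
from scipy.spatial.transform import Rotation as R
def K(n):
    i=robot.camera_info(n); f=210/np.tan(np.radians(i["vertical_fov"])/2)
    return np.array([[f,0,i["cx"]],[0,f,i["cy"]],[0,0,1.]]),np.array(i["D"],float),np.array(i["cam_to_world"])
def ray(n,uv):
    k,d,T=K(n); p=cv2.undistortPoints(np.array(uv,float).reshape(-1,1,2),k,d).reshape(-1,2)
    v=np.c_[p[:,0],-p[:,1],-np.ones(len(p))]@T[:3,:3].T
    return T[:3,3],v   # v scaled so that depth multiplies
def plane(n,uv,z):
    o,v=ray(n,uv); return o+v*((z-o[2])/v[:,2])[:,None]
def bydepth(n,uv,D):
    o,v=ray(n,uv); return o+v*np.array([D[int(round(b)),int(round(a))] for a,b in uv])[:,None]
def cloud(n,D):
    g=np.stack(np.meshgrid(np.arange(560),np.arange(420)),-1).reshape(-1,2)
    o,v=ray(n,g); P=o+v*D.reshape(-1,1); P[D.reshape(-1)==0]=np.nan
    return P.reshape(420,560,3)
def project(n,P):
    k,d,T=K(n); q=(np.atleast_2d(P)-T[:3,3])@T[:3,:3]; q=q*[1,-1,-1]
    return cv2.projectPoints(q,np.zeros(3),np.zeros(3),k,d)[0].reshape(-1,2)
def tw(n,uv1,m,uv2):
    o1,v1=ray(n,[uv1]);o2,v2=ray(m,[uv2]);a=np.c_[v1[0],-v2[0]]
    s=np.linalg.lstsq(a,o2-o1,rcond=None)[0];p,q=o1+s[0]*v1[0],o2+s[1]*v2[0]
    return (p+q)/2,np.linalg.norm(p-q)
def st():
    s=robot.read_state(); print("t",s["t"],"pos",np.round(s["tool_pos"],4),"ori",np.round(s["orientation"],3),"F",np.round(s["force"],1),"op",round(float(s["opening"]),4)); 
    print(np.round(R.from_rotvec(s["orientation"]).as_matrix(),3).tolist(),np.round(s["q"],3)); return s
def snap(n,name,crop=None,sc=1):
    p,D=robot.read_camera(n); np.savez(f"{name}.npz",p=p,D=D)
    a=p if crop is None else p[crop[1]:crop[3],crop[0]:crop[2]]
    cv2.imwrite(f"pics/{name}.png",cv2.resize(a[...,::-1],None,fx=sc,fy=sc,interpolation=cv2.INTER_CUBIC)); return p,D
E
python3 - <<'E'
from h import *
st()
for n in("scene","top"):
    print(K(n)); snap(n,n+"0",sc=1.4)
E
```

```text
t 0.0 pos [0.1974 0.5659 0.1855] ori [-5.250e-01 -3.097e+00  3.000e-03] F [ 0.4  0.3 -0.2] op 0.0929
[[-0.944, 0.329, -0.001], [0.329, 0.944, -0.002], [0.0, -0.002, -1.0]] [ 1.15   0.131  1.489 -0.     1.523 -0.085]
(array([[394.42116529,   0.        , 282.83071364],
       [  0.        , 394.42116529, 211.33142837],
       [  0.        ,   0.        ,   1.        ]]), array([0.00864787, 0.        , 0.        , 0.        , 0.        ]), array([[ 0.00355686,  0.80666024, -0.59100474, -0.31412555],
       [-0.9999742 ,  0.00655771,  0.00293242, -0.03241118],
       [ 0.0062411 ,  0.59097906,  0.80666275,  1.20625614],
       [ 0.        ,  0.        ,  0.        ,  1.        ]]))
(array([[532.51167565,   0.        , 279.70120074],
       [  0.        , 532.51167565, 212.92197935],
       [  0.        ,   0.        ,   1.        ]]), array([0.07047681, 0.        , 0.        , 0.        , 0.        ]), array([[-1.46028538e-02,  9.96429787e-01, -8.31530846e-02,
         3.28796260e-01],
       [-9.99893372e-01, -1.45542214e-02,  1.19101997e-03,
        -5.12057847e-02],
       [-2.34606284e-05,  8.31616104e-02,  9.96536074e-01,
         1.89735262e+00],
       [ 0.00000000e+00,  0.00000000e+00,  0.00000000e+00,
         1.00000000e+00]]))
```

View pics/scene0.png

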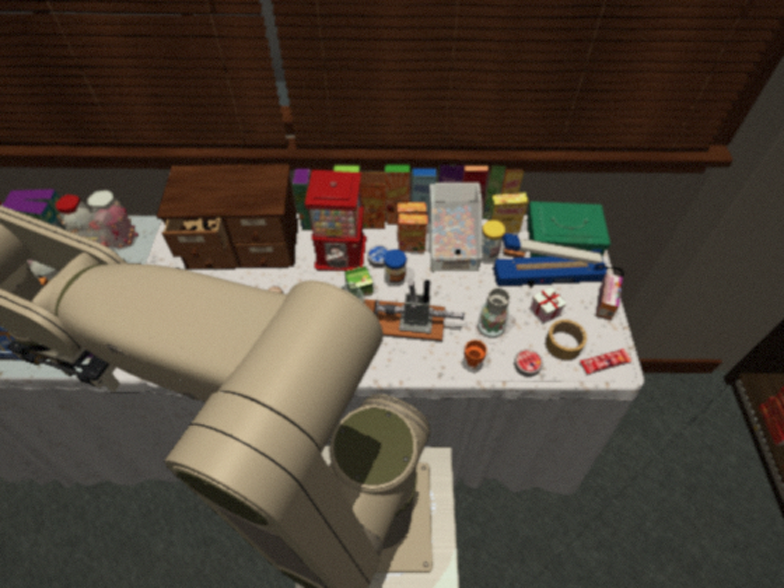

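View pics/top0.png

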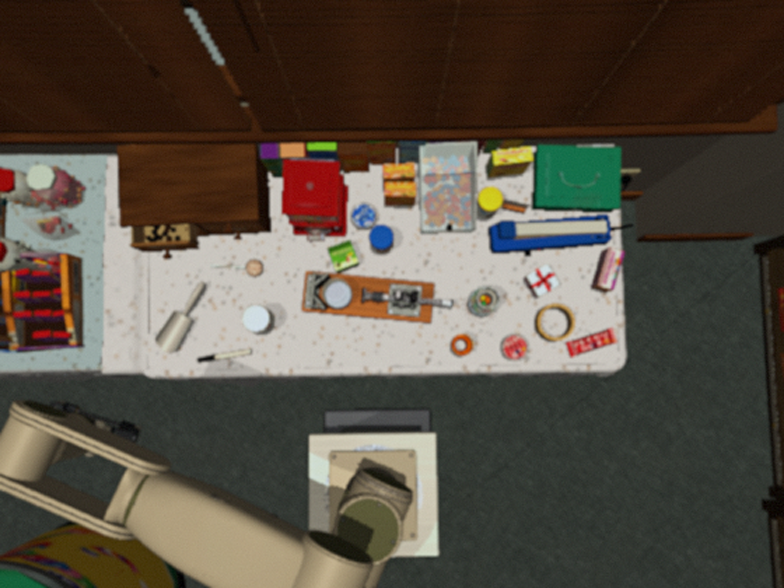

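The scene picture shows the arm covering the clamp's left end. In top (784-wide picture), the clamp is at (305–435, 272–322), with the V jaw at left, the jar at (338,294), the head at (405,298) and the rod tail to the right. There are two funnel-like things: a grey one in the jar at (487,300) and an orange one at (461,345). The grey one fits, and I'll confirm it in an enlarged crop.

Run:
```python
from h import *
a=np.load("top0.npz");b=np.load("scene0.npz")
c1=cv2.resize(a["p"][185:260,205:365,::-1],None,fx=5,fy=5,interpolation=cv2.INTER_CUBIC)[:, :800]
c2=cv2.resize(b["p"][190:265,250:410,::-1],None,fx=5,fy=5,interpolation=cv2.INTER_CUBIC)[:, :800]
cv2.imwrite("pics/crop1.png",cv2.resize(np.vstack([c1,c2]),(640,600)))
C=cloud("top",a["D"])
# tall/objects height map
for (x0,y0,x1,y1,nm) in [(330,195,365,235,"fulljar"),(215,190,315,232,"clamp")]:
    P=C[y0:y1,x0:x1]; z=P[...,2]
    print(nm); 
    for lo,hi in[(.01,.022),(.022,.06),(.06,.085),(.085,.108),(.108,.125),(.125,.15),(.15,.2)]:
        m=(z>lo)&(z<hi)
        if m.sum()>2: print(lo,hi,m.sum(),np.round(np.nanmean(P[m],0),3),np.round(P[m].min(0),3),np.round(P[m].max(0),3))
S=cloud("scene",b["D"])
```

```text
fulljar
0.01 0.022 37 [ 0.473 -0.287  0.013] [ 0.411 -0.347  0.01 ] [ 0.546 -0.232  0.021]
0.022 0.06 31 [ 0.463 -0.259  0.044] [ 0.441 -0.293  0.022] [ 0.493 -0.243  0.059]
0.06 0.085 161 [ 0.471 -0.273  0.075] [ 0.439 -0.315  0.061] [ 0.508 -0.244  0.085]
0.085 0.108 102 [ 0.476 -0.279  0.098] [ 0.446 -0.304  0.085] [ 0.504 -0.252  0.108]
0.108 0.125 43 [ 0.475 -0.284  0.115] [ 0.451 -0.305  0.108] [ 0.501 -0.255  0.125]
0.125 0.15 35 [ 0.476 -0.279  0.132] [ 0.449 -0.305  0.125] [ 0.5   -0.253  0.141]
clamp
0.01 0.022 1269 [ 0.491 -0.004  0.016] [ 0.42  -0.177  0.01 ] [0.569 0.176 0.022]
0.022 0.06 710 [0.49  0.001 0.033] [ 0.427 -0.173  0.022] [0.567 0.175 0.06 ]
0.06 0.085 316 [0.498 0.061 0.072] [ 0.462 -0.168  0.06 ] [0.564 0.149 0.085]
0.085 0.108 214 [0.491 0.042 0.097] [ 0.462 -0.116  0.085] [0.533 0.146 0.108]
0.108 0.125 85 [0.491 0.012 0.116] [ 0.463 -0.115  0.108] [0.523 0.107 0.124]
0.125 0.15 18 [ 0.484 -0.028  0.133] [ 0.468 -0.111  0.125] [0.512 0.106 0.145]
0.15 0.2 64 [ 0.481 -0.088  0.173] [ 0.469 -0.11   0.152] [ 0.492 -0.061  0.188]
```

View pics/crop1.png

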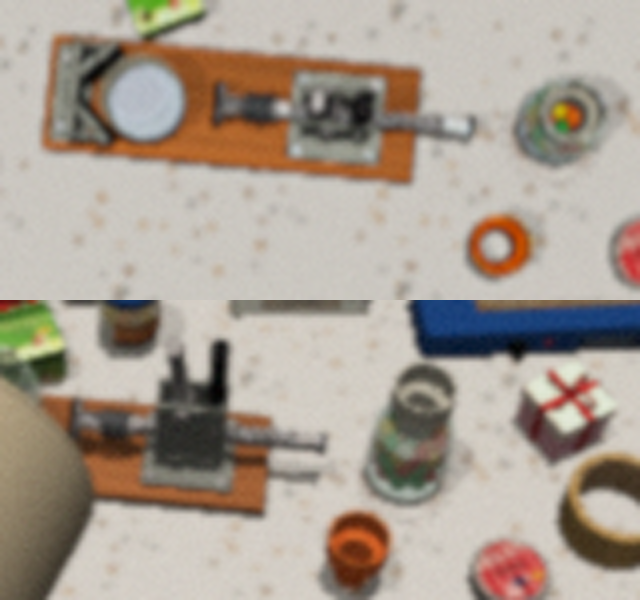

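The crop confirms it: the grey funnel stands in the filled jar, the orange one is a free-standing look-alike with no jar, and the empty jar is by the V jaw. Next I measure the board axes, the funnel and the jar.

Run:
```python
from h import *
a=np.load("top0.npz");b=np.load("scene0.npz")
hsv=cv2.cvtColor(a["p"],cv2.COLOR_RGB2HSV)
m=np.zeros((420,560),np.uint8); r=(slice(185,240),slice(205,318))
m[r]=((hsv[r][...,0]<16)&(hsv[r][...,1]>110)&(hsv[r][...,2]>60)).astype(np.uint8)*255
m=cv2.morphologyEx(m,cv2.MORPH_OPEN,np.ones((3,3)))
ys,xs=np.nonzero(m); W=plane("top",np.c_[xs,ys],.016)[:,:2]
rc=cv2.minAreaRect((W*1000).astype(np.float32)); print("board rect",rc)
bp=cv2.boxPoints(rc)/1000; print(np.round(bp,3).tolist())
l=[(bp[i],bp[(i+1)%4]) for i in range(4)]; e=max(l,key=lambda s:np.linalg.norm(s[1]-s[0])); ax=e[1]-e[0]; ax/=np.linalg.norm(ax); ax*=np.sign(ax[1])
o=np.array(rc[0])/1000; ay=np.array([-ax[1],ax[0]])
print("origin",o,"clampx",ax,"deg",np.degrees(np.arctan2(ax[0],ax[1])))
C=cloud("top",a["D"]); P=C[185:240,205:340].reshape(-1,3)
q=np.c_[(P[:,:2]-o)@ax,(P[:,:2]-o)@ay,P[:,2]]*1000
for nm,s in[("V",(q[:,0]>60)&(q[:,0]<160)&(q[:,2]>65)&(q[:,2]<85)),("jartop",(q[:,0]>30)&(q[:,0]<140)&(q[:,2]>100)&(q[:,2]<135)),("head",(q[:,0]<-50)&(q[:,2]>100)&(q[:,2]<118)),("grip",(q[:,0]<-50)&(q[:,2]>155)),("tail",(q[:,0]<-135)&(q[:,2]>35)),("rod",(q[:,0]>-60)&(q[:,0]<60)&(q[:,2]>50))]:
    z=q[s]; print(nm,len(z),np.round(np.percentile(z,[2,50,98],axis=0),0).tolist() if len(z) else "")
S=cloud("scene",b["D"]); P=S[190:265,335:370].reshape(-1,3); P=P[(P[:,2]>.122)]
print("scene funnel top",len(P),P.min(0),P.max(0),P.mean(0))
for c,mm in(("top",C),("scene",S)):
    zz=mm[...,2]; u=(zz>.11)&(zz<.145)&(abs(mm[...,0]-.475)<.05)&(abs(mm[...,1]+.28)<.05)
    Q=(mm[u][:,:2]*1000).astype(np.float32); print(c,len(Q),cv2.minEnclosingCircle(Q), mm[u][:,2].max())
# squeeze target
print("squeeze",o-.104*ax,"jar",o+.083*ax)
```

```text
board rect ((490.4970397949219, -4.218048095703125), (302.3661804199219, 103.01789093017578), 83.42867279052734)
[[0.421999990940094, -0.14900000393390656], [0.5239999890327454, -0.1599999964237213], [0.5590000152587891, 0.14000000059604645], [0.4569999873638153, 0.15199999511241913]]
origin [ 0.49049704 -0.00421805] clampx [0.11444012 0.99343014] deg 6.571333
V 178 [[71.0, -41.0, 66.0], [137.0, -1.0, 77.0], [151.0, 41.0, 84.0]]
jartop 94 [[55.0, -25.0, 101.0], [82.0, 1.0, 114.0], [115.0, 31.0, 126.0]]
head 70 [[-110.0, -19.0, 101.0], [-77.0, 8.0, 108.0], [-52.0, 18.0, 115.0]]
grip 60 [[-106.0, -12.0, 165.0], [-95.0, -1.0, 175.0], [-57.0, 10.0, 183.0]]
tail 160 [[-254.0, -33.0, 37.0], [-227.0, -2.0, 63.0], [-138.0, 75.0, 92.0]]
rod 199 [[-59.0, -83.0, 51.0], [-3.0, -0.0, 63.0], [59.0, 17.0, 170.0]]
scene funnel top 76 [ 0.4470857  -0.30798747  0.12200556] [ 0.49987002 -0.25637411  0.13696104] [ 0.47292177 -0.28270826  0.12888664]
top 66 ((475.6705017089844, -280.07366943359375), 27.170595169067383) 0.1406566583924065
scene 140 ((473.8355712890625, -282.2635498046875), 28.776369094848633) 0.1369610436796891
squeeze [ 0.47859527 -0.10753479] jar [0.49999557 0.07823665]
```

```bash
python3 -m pendant '[{"translation":[0,0,-33],"twist":[0,0,-0.11],"grip":1},{"translation":[0,0,-33],"twist":[0,0,-0.11],"grip":1},{"translation":[-32,-36,0],"twist":[0,0,0],"grip":1},{"translation":[-32,-36,0],"twist":[0,0,0],"grip":1},{"translation":[-32,-36,0],"twist":[0,0,0],"grip":1},{"translation":[-32,-36,0],"twist":[0,0,0],"grip":1},{"translation":[-32,-36,0],"twist":[0,0,0],"grip":1},{"translation":[-32,-36,0],"twist":[0,0,0],"grip":1},{"translation":[-32,-36,0],"twist":[0,0,0],"grip":1},{"translation":[-32,-36,0],"twist":[0,0,0],"grip":1}]' 10; python3 -c "
from h import *
s=st(); M=R.from_rotvec(s['orientation']).as_matrix(); print((M.T@(np.array([.475,-.281,.25])-s['tool_pos']))*1000)"
```

```text
t: 1.1
tool_pos: [0.4236, 0.2441, 0.2493]
orientation: [-0.149, -3.133, 0.014]
force: [0.4, 1.0, -0.4]
opening: 0.093
t 1.1 pos [0.4236 0.2441 0.2493] ori [-0.149 -3.133  0.014] F [ 0.4  1.  -0.4] op 0.093
[[-0.995, 0.095, -0.005], [0.095, 0.995, -0.009], [0.005, -0.009, -1.0]] [ 0.423 -0.181  1.681 -0.006  1.65  -1.054]
[-100.87877133 -517.84364477    3.61196004]
```

```bash
python3 -m pendant '[{"translation":[-10,-48,0],"twist":[0,0,0.01],"grip":1},{"translation":[-10,-48,0],"twist":[0,0,0.01],"grip":1},{"translation":[-10,-48,0],"twist":[0,0,0],"grip":1},{"translation":[-10,-48,0],"twist":[0,0,0],"grip":1},{"translation":[-10,-48,0],"twist":[0,0,0],"grip":1},{"translation":[-10,-48,0],"twist":[0,0,0],"grip":1},{"translation":[-10,-48,0],"twist":[0,0,0],"grip":1},{"translation":[-10,-48,0],"twist":[0,0,0],"grip":1},{"translation":[-10,-48,0],"twist":[0,0,0],"grip":1},{"translation":[-10,-48,0],"twist":[0,0,0],"grip":1}]' 10
python3 - <<'E'
from h import *
s=st(); M=R.from_rotvec(s['orientation']).as_matrix(); print((M.T@(np.array([.475,-.281,.25])-s['tool_pos']))*1000)
p,D=snap("scene","scene1",(215,185,375,265),5); p2,D2=snap("top","top1")
S=cloud("scene",D)
# jar, head in clamp coords
ax=np.array([.11444,.99343]); ay=np.array([-ax[1],ax[0]]); o=np.array([.4919,.0094])
for n,D in(("scene",S),("top",cloud("top",D2))):
    P=D.reshape(-1,3); q=np.c_[(P[:,:2]-o)@ax,(P[:,:2]-o)@ay,P[:,2]]*1000
    for nm,s in[("board",(abs(q[:,1])<70)&(q[:,0]>-170)&(q[:,0]<200)&(q[:,2]>12)&(q[:,2]<20)),("V",(q[:,0]>60)&(q[:,0]<190)&(abs(q[:,1])<60)&(q[:,2]>70)&(q[:,2]<82)),("jarup",(q[:,0]>10)&(q[:,0]<150)&(abs(q[:,1])<60)&(q[:,2]>100)&(q[:,2]<130)),("head",(q[:,0]<-50)&(q[:,0]>-130)&(abs(q[:,1])<40)&(q[:,2]>104)&(q[:,2]<116)),("grip",(q[:,0]<-20)&(q[:,0]>-140)&(abs(q[:,1])<40)&(q[:,2]>160)&(q[:,2]<190)),("gripside",(q[:,0]<-20)&(q[:,0]>-140)&(abs(q[:,1])<40)&(q[:,2]>148)&(q[:,2]<162))]:
        z=q[s]; print(n,nm,len(z),np.round(np.percentile(z,[2,50,98],axis=0),0).tolist() if len(z) else "")
E
```

```text
t: 2.1
tool_pos: [0.466, -0.2541, 0.2497]
orientation: [-0.182, -3.128, 0.014]
force: [1.2, 0.6, -0.0]
opening: 0.0931
t 2.1 pos [ 0.466  -0.2541  0.2497] ori [-0.182 -3.128  0.014] F [ 1.2  0.6 -0. ] op 0.0931
[[-0.993, 0.116, -0.009], [0.116, 0.993, -0.008], [0.008, -0.009, -1.0]] [-0.587 -0.071  1.58  -0.012  1.636 -2.042]
[-12.02878426 -25.64628965  -0.18731378]
scene board 252 [[-168.0, -50.0, 12.0], [-143.0, 29.0, 16.0], [-73.0, 51.0, 20.0]]
scene V 0 
scene jarup 0 
scene head 2 [[-127.0, 12.0, 104.0], [-126.0, 14.0, 107.0], [-124.0, 16.0, 110.0]]
scene grip 0 
scene gripside 0 
top board 932 [[-161.0, -52.0, 12.0], [-12.0, 6.0, 16.0], [160.0, 50.0, 20.0]]
top V 128 [[98.0, -41.0, 71.0], [122.0, -1.0, 76.0], [138.0, 41.0, 81.0]]
top jarup 87 [[47.0, -26.0, 100.0], [72.0, 4.0, 114.0], [99.0, 29.0, 127.0]]
top head 57 [[-122.0, -18.0, 104.0], [-92.0, 8.0, 109.0], [-69.0, 18.0, 115.0]]
top grip 60 [[-120.0, -12.0, 164.0], [-109.0, -2.0, 174.0], [-71.0, 10.0, 184.0]]
top gripside 3 [[-84.0, -1.0, 151.0], [-84.0, 2.0, 155.0], [-79.0, 9.0, 160.0]]
```

View pics/scene1.png

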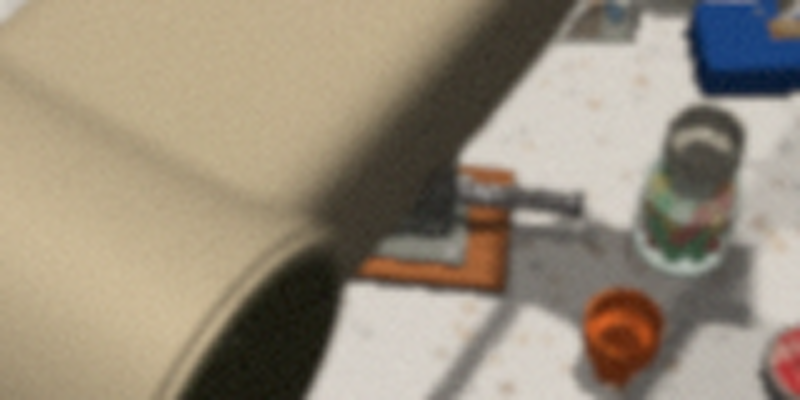

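The scene shows the arm hiding the clamp, with the funnel clear at (705,150) in the crop. Going down onto the collar.

```bash
python3 -m pendant '[{"translation":[-12,-26,0],"twist":[-0.009,-0.008,0],"grip":1},{"translation":[0,0,30],"twist":[0,0,0],"grip":1},{"translation":[0,0,30],"twist":[0,0,0],"grip":1},{"translation":[0,0,30],"twist":[0,0,0],"grip":1},{"translation":[0,0,30],"twist":[0,0,0],"grip":1},{"translation":[0,0,20],"twist":[0,0,0],"grip":1},{"translation":[0,0,5],"twist":[0,0,0],"grip":1},{"translation":[0,0,0],"twist":[0,0,0],"grip":0.3},{"translation":[0,0,0],"twist":[0,0,0],"grip":-0.3},{"translation":[0,0,0],"twist":[0,0,0],"grip":-0.3}]' 15; python3 -c "
from h import *
st()"
```

```text
t: 3.2
tool_pos: [0.4738, -0.2828, 0.0987]
orientation: [-0.194, -3.133, -0.003]
force: [-0.4, 0.3, -0.0]
opening: 0.0737
t 3.2 pos [ 0.4738 -0.2828  0.0987] ori [-1.940e-01 -3.133e+00 -3.000e-03] F [-0.4  0.3 -0. ] op 0.0737
[[-0.992, 0.123, -0.002], [0.123, 0.992, 0.002], [0.003, 0.002, -1.0]] [-0.631  0.063  1.723  0.     1.359 -2.079]
```

```bash
python3 -m pendant '[{"translation":[-1,1,-5],"twist":[0,0,0],"grip":0.3},{"translation":[0,0,0],"twist":[0,0,0],"grip":-0.3},{"translation":[0,0,0],"twist":[0,0,0],"grip":-0.3},{"translation":[0,0,0],"twist":[0,0,0],"grip":-0.3},{"translation":[0,0,0],"twist":[0,0,0],"grip":-0.3},{"translation":[0,0,0],"twist":[0,0,0],"grip":-0.3},{"translation":[0,0,0],"twist":[0,0,0],"grip":-0.3},{"translation":[0,0,0],"twist":[0,0,0],"grip":-0.3},{"translation":[0,0,0],"twist":[0,0,0],"grip":-0.3},{"translation":[0,0,0],"twist":[0,0,0],"grip":-0.3}]' 15; python3 -c "
from h import *
st()"
```

```text
t: 4.2
tool_pos: [0.4771, -0.2834, 0.1081]
orientation: [0.194, 3.133, -0.002]
force: [0.4, 0.6, -0.5]
opening: 0.0326
t 4.2 pos [ 0.4771 -0.2834  0.1081] ori [ 1.940e-01  3.133e+00 -2.000e-03] F [ 0.4  0.6 -0.5] op 0.0326
[[-0.992, 0.123, 0.003], [0.123, 0.992, -0.001], [-0.003, -0.001, -1.0]] [-0.629  0.056  1.712  0.     1.37  -2.076]
```

The fingers closed to 32 mm, less than the collar's 54 mm, so I need to look.

Run:
```python
from h import *
p,D=robot.read_camera("scene"); p2,D2=robot.read_camera("top"); np.savez("s2.npz",p=p,D=D,p2=p2,D2=D2)
print(project("scene",[.477,-.283,.108]),project("top",[.477,-.283,.108]))
c=lambda a,u,v:cv2.resize(a[v-40:v+40,u-50:u+50,::-1],(400,320),interpolation=cv2.INTER_CUBIC)
cv2.imwrite("pics/s2.png",np.hstack([c(p,345,215),c(p2,345,215)]))
```

```text
[[354.657733   214.97902109]] [[347.87914457 212.25614611]]
```

View pics/s2.png

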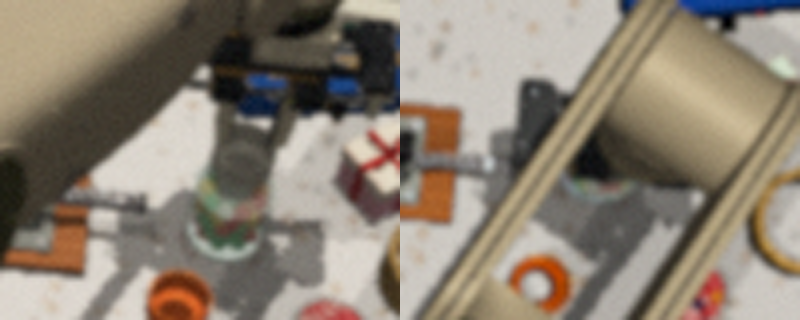

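The fingers flank or stand behind the collar at (245,145) in the left crop; the jar and funnel look undisturbed. I'll check depths to settle which.

Run:
```python
from h import *
d=np.load("s2.npz"); S=cloud("scene",d["D"]); st()
for v in range(196,232,3):
    print(v," ".join("%d,%d,%d"%tuple(np.nan_to_num(S[v,u]*1000)) for u in range(342,374,3)))
```

```text
t 4.3 pos [ 0.4771 -0.2834  0.1081] ori [ 1.940e-01  3.133e+00 -2.000e-03] F [-0.3  0.3 -0. ] op 0.0328
[[-0.992, 0.123, 0.003], [0.123, 0.992, -0.001], [-0.003, -0.001, -1.0]] [-0.629  0.056  1.712  0.     1.37  -2.076]
196 454,-220,240 454,-230,240 446,-237,250 449,-247,246 449,-256,247 452,-266,243 610,-326,45 614,-339,39 469,-300,222 447,-302,249 448,-312,248
199 632,-266,-1 632,-278,-1 445,-239,237 445,-248,236 444,-257,238 599,-314,40 600,-326,38 444,-285,238 445,-295,237 439,-302,245 436,-310,248
202 617,-265,-1 611,-275,5 616,-288,0 472,-258,186 607,-308,11 599,-317,22 595,-327,27 602,-341,18 464,-304,197 436,-304,233 438,-314,231
205 599,-263,2 602,-275,0 478,-252,162 469,-259,174 599,-309,2 601,-321,0 603,-333,-2 471,-299,172 463,-307,182 604,-368,-2 602,-379,0
208 588,-263,-2 586,-273,0 473,-253,152 473,-263,152 501,-282,115 495,-290,123 494,-300,125 464,-300,165 466,-311,162 587,-365,0 589,-377,-2
211 571,-260,2 571,-272,1 474,-256,133 474,-266,134 497,-283,102 494,-293,107 491,-302,111 463,-302,150 575,-353,-2 574,-364,0 571,-374,2
214 559,-260,-1 555,-270,5 467,-256,126 488,-273,97 490,-284,95 487,-293,99 487,-304,99 464,-306,130 560,-351,0 557,-361,2 560,-373,0
217 545,-259,0 490,-255,77 465,-258,111 453,-265,128 449,-273,134 486,-296,82 450,-294,133 545,-338,0 547,-349,-1 0,0,0 547,-372,-2
220 531,-258,0 476,-253,77 464,-260,96 454,-267,110 450,-276,116 446,-285,121 452,-297,112 533,-336,-1 529,-346,3 531,-358,0 532,-370,0
223 519,-257,-2 463,-252,78 458,-261,85 451,-269,95 449,-279,100 450,-289,97 461,-303,81 467,-316,73 518,-346,0 517,-356,0 516,-367,3
226 475,-247,42 453,-252,74 452,-262,77 449,-271,80 448,-281,83 451,-292,78 451,-303,78 503,-332,2 505,-344,0 506,-356,-2 504,-366,0
229 465,-247,37 453,-254,56 445,-262,68 443,-272,72 442,-282,73 441,-292,74 448,-305,63 490,-331,1 491,-342,0 489,-352,3 491,-364,0
```

Run:
```python
import numpy as np,cv2
d=np.load("s2.npz");cv2.imwrite("pics/s2b.png",cv2.resize(d["p"][185:240,325:400,::-1],(750,550),interpolation=cv2.INTER_LANCZOS4))
```

```text
(no output)
```

View pics/s2b.png

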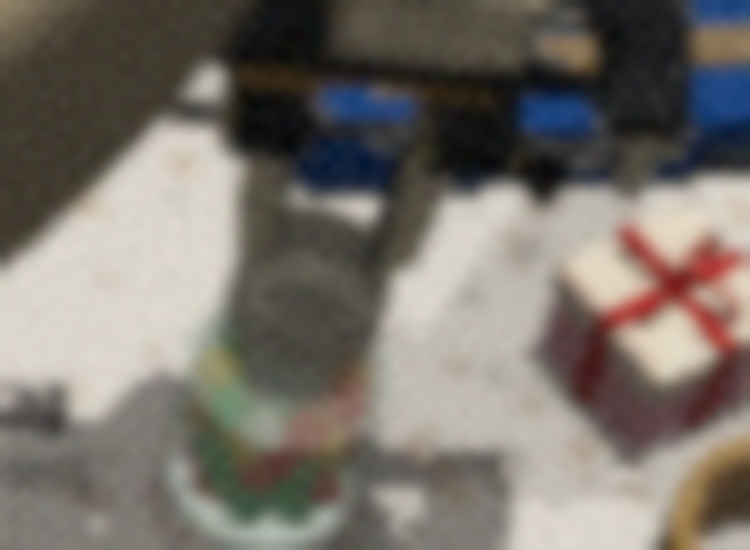

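Run:
```python
from h import *
d=np.load("s2.npz"); S=cloud("scene",d["D"])
for z in(.108,.115,.12,.125,.13,.135,.15): print(z,*[np.round(project("scene",[.477+e*.123,-.283+e,z])[0],1) for e in(-.034,-.016,.016,.034)])
for u in(350,351,364,365,366):
    print(u," ".join("%d:%d,%d,%d"%((v,)+tuple(np.nan_to_num(S[v,u]*1000))) for v in range(206,222)))
```

```text
0.108 [364.7 216. ] [359.4 215.5] [349.9 214.5] [344.6 213.9]
0.115 [365.1 214.8] [359.7 214.3] [350.2 213.3] [344.9 212.7]
0.12 [365.3 214. ] [360.  213.4] [350.4 212.4] [345.1 211.9]
0.125 [365.6 213.1] [360.2 212.6] [350.7 211.6] [345.3 211. ]
0.13 [365.8 212.3] [360.4 211.7] [350.9 210.7] [345.5 210.1]
0.135 [366.1 211.4] [360.7 210.8] [351.1 209.8] [345.7 209.3]
0.15 [366.9 208.7] [361.4 208.2] [351.7 207.2] [346.3 206.6]
350 206:471,-258,166 207:470,-258,161 208:469,-259,157 209:473,-260,147 210:471,-261,143 211:492,-268,110 212:493,-269,102 213:488,-268,103 214:483,-268,103 215:456,-261,135 216:458,-262,127 217:456,-262,124 218:458,-263,116 219:457,-264,111 220:454,-264,110 221:458,-266,98
351 206:471,-261,166 207:469,-261,163 208:473,-263,152 209:473,-264,146 210:467,-263,149 211:474,-266,134 212:491,-272,105 213:492,-273,97 214:488,-273,97 215:487,-273,93 216:456,-265,130 217:453,-265,128 218:455,-266,120 219:451,-266,119 220:454,-267,110 221:457,-269,100
364 206:466,-302,172 207:462,-302,173 208:465,-304,163 209:463,-304,160 210:462,-305,156 211:466,-307,145 212:570,-344,-1 213:563,-343,0 214:558,-342,2 215:550,-341,5 216:550,-342,0 217:544,-341,1 218:541,-341,0 219:537,-341,-1 220:534,-341,-3 221:527,-339,0
365 206:465,-305,174 207:469,-307,164 208:465,-307,164 209:466,-308,157 210:465,-309,153 211:465,-310,147 212:572,-349,-5 213:563,-347,1 214:559,-347,0 215:554,-346,0 216:548,-345,2 217:543,-344,3 218:540,-344,0 219:535,-344,1 220:532,-343,0 221:530,-344,-4
366 206:463,-307,177 207:463,-309,171 208:466,-311,162 209:465,-311,157 210:466,-313,150 211:575,-353,-2 212:569,-352,0 213:568,-352,-5 214:560,-351,0 215:552,-349,4 216:553,-350,-4 217:547,-349,-1 218:538,-347,4 219:535,-347,1 220:529,-346,3 221:528,-347,0
```

Depth shows the visible fingertips ending at z≈0.136, above the collar, with the TCP reported at 0.108. So the open fingers end about 28 mm behind the reported TCP. I'll reopen and go down to a reported 0.08, which is safe even if that reading is wrong, because the jar's shoulder is below 0.072.

```bash
python3 -m pendant '[{"translation":[0,0,0],"twist":[0,0,0],"grip":1},{"translation":[0,0,0],"twist":[0,0,0],"grip":1},{"translation":[0,0,0],"twist":[0,0,0],"grip":1},{"translation":[0,0,0],"twist":[0,0,0],"grip":1},{"translation":[0,0,0],"twist":[0,0,0],"grip":1},{"translation":[2,1,0],"twist":[0,0,0],"grip":1},{"translation":[0,0,0],"twist":[0,0,0],"grip":1},{"translation":[0,0,10],"twist":[0,0,0],"grip":1},{"translation":[0,0,10],"twist":[0,0,0],"grip":1},{"translation":[0,0,0],"twist":[0,0,0],"grip":1}]' 15
python3 - <<'E'
from h import *
st()
p,D=robot.read_camera("scene"); np.savez("s3.npz",p=p,D=D); S=cloud("scene",D)
for n in(340,342,344,346,348,350,362,364,366,368,370,372,374):
    print(n," ".join("%d:%d,%d,%d"%((v,)+tuple(np.nan_to_num(S[v,n]*1000))) for v in range(206,222,2)))
E
```

```text
t: 5.3
tool_pos: [0.475, -0.282, 0.0863]
orientation: [0.194, 3.133, -0.002]
force: [-0.7, 1.3, -0.8]
opening: 0.0928
t 5.3 pos [ 0.475  -0.282   0.0863] ori [ 1.940e-01  3.133e+00 -2.000e-03] F [-0.7  1.3 -0.8] op 0.0928
[[-0.992, 0.123, 0.003], [0.123, 0.992, -0.001], [-0.003, -0.001, -1.0]] [-0.629  0.069  1.74   0.     1.329 -2.076]
340 206:472,-225,164 208:472,-226,153 210:470,-227,144 212:471,-229,132 214:471,-230,120 216:548,-251,1 218:537,-250,3 220:528,-249,4
342 206:473,-232,163 208:473,-233,151 210:472,-234,142 212:567,-260,0 214:560,-260,-1 216:549,-259,0 218:541,-259,-1 220:529,-257,1
344 206:597,-271,0 208:586,-270,0 210:573,-268,5 212:564,-267,4 214:558,-267,0 216:547,-266,2 218:485,-251,76 220:476,-250,78
346 206:595,-278,2 208:591,-279,-5 210:577,-276,0 212:571,-276,-3 214:561,-275,-2 216:491,-258,81 218:479,-256,85 220:473,-256,82
348 206:596,-286,0 208:587,-285,0 210:480,-257,131 212:470,-255,133 214:469,-257,123 216:463,-257,120 218:465,-259,105 220:463,-260,96
350 206:597,-294,0 208:491,-265,128 210:495,-268,111 212:493,-269,101 214:0,0,0 216:456,-261,130 218:455
[... 247 characters left out ...]
548,-341,2 218:538,-340,3 220:531,-339,1
366 206:598,-355,-1 208:585,-353,3 210:580,-354,-3 212:570,-352,-2 214:563,-352,-5 216:548,-349,2 218:538,-347,3 220:535,-349,-5
368 206:595,-362,2 208:585,-361,3 210:577,-360,2 212:569,-359,0 214:561,-359,-2 216:551,-357,-1 218:542,-356,-2 220:530,-354,2
370 206:597,-370,0 208:585,-368,2 210:474,-329,140 212:464,-327,142 214:460,-328,136 216:462,-331,122 218:541,-363,0 220:531,-362,0
372 206:467,-329,172 208:462,-329,167 210:461,-331,158 212:458,-331,151 214:455,-333,143 216:459,-336,127 218:540,-370,1 220:533,-370,-2
374 206:458,-332,184 208:458,-334,173 210:459,-336,160 212:461,-339,146 214:457,-340,141 216:549,-379,1 218:538,-377,3 220:533,-378,-1
```

Fingers now at y −0.235 and −0.327, centred on the collar (−0.281), tips at about 0.118. I'll go 9 mm lower and close.

```bash
python3 -m pendant '[{"translation":[0,0,8],"twist":[0,0,0],"grip":1},{"translation":[0,0,0],"twist":[0,0,0],"grip":-0.1},{"translation":[0,0,0],"twist":[0,0,0],"grip":-0.1},{"translation":[0,0,0],"twist":[0,0,0],"grip":-0.1},{"translation":[0,0,0],"twist":[0,0,0],"grip":-0.1},{"translation":[0,0,0],"twist":[0,0,0],"grip":-0.1},{"translation":[0,0,0],"twist":[0,0,0],"grip":-0.1},{"translation":[0,0,0],"twist":[0,0,0],"grip":-0.1},{"translation":[0,0,0],"twist":[0,0,0],"grip":-0.1},{"translation":[0,0,0],"twist":[0,0,0],"grip":-0.1}]' 15; python3 -c "
from h import *
st()"
```

```text
t: 6.35
tool_pos: [0.4756, -0.2821, 0.0786]
orientation: [0.194, 3.132, -0.002]
force: [-0.2, 0.2, 0.0]
opening: 0.0514
t 6.35 pos [ 0.4756 -0.2821  0.0786] ori [ 1.940e-01  3.132e+00 -2.000e-03] F [-0.2  0.2  0. ] op 0.0514
[[-0.992, 0.123, 0.004], [0.123, 0.992, -0.002], [-0.004, -0.001, -1.0]] [-6.290e-01  7.700e-02  1.746e+00  1.000e-03  1.314e+00 -2.076e+00]
```

```bash
python3 -m pendant '[{"translation":[0,0,0],"twist":[0,0,0],"grip":-0.1},{"translation":[0,0,0],"twist":[0,0,0],"grip":-0.1},{"translation":[0,0,0],"twist":[0,0,0],"grip":-0.1},{"translation":[0,0,-3],"twist":[0,0,0],"grip":-0.1},{"translation":[0,0,-8],"twist":[0,0,0],"grip":-0.1},{"translation":[0,0,-10],"twist":[0,0,0],"grip":-0.1},{"translation":[0,0,-10],"twist":[0,0,0],"grip":-0.1},{"translation":[0,0,-10],"twist":[0,0,0],"grip":-0.1},{"translation":[0,0,-10],"twist":[0,0,0],"grip":-0.1},{"translation":[0,0,0],"twist":[0,0,0],"grip":-0.1}]' 15
python3 - <<'E'
from h import *
st()
p,D=robot.read_camera("scene"); np.savez("s4.npz",p=p,D=D)
cv2.imwrite("pics/s4.png",cv2.resize(p[170:240,320:400,::-1],(640,560),interpolation=cv2.INTER_CUBIC))
E
```

```text
t: 7.35
tool_pos: [0.4761, -0.2828, 0.1359]
orientation: [0.194, 3.13, -0.005]
force: [0.6, -0.1, -0.1]
opening: 0.0515
t 7.35 pos [ 0.4761 -0.2828  0.1359] ori [ 0.194  3.13  -0.005] F [ 0.6 -0.1 -0.1] op 0.0515
[[-0.992, 0.123, 0.005], [0.123, 0.992, -0.003], [-0.006, -0.003, -1.0]] [-0.629  0.028  1.69   0.     1.418 -2.076]
```

View pics/s4.png

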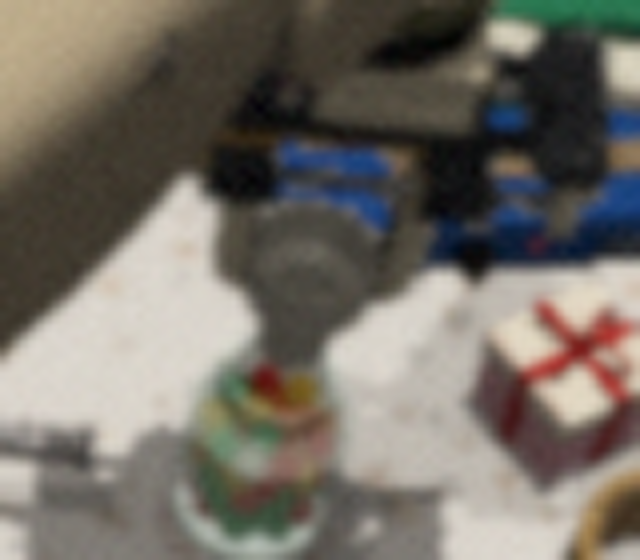

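Funnel held (left crop, collar at (300,265)) clear of the jar, which still stands. Raise it and carry it over the clamp.

```bash
python3 -m pendant '[{"translation":[0,0,-40],"twist":[-0.003,0.006,0],"grip":-0.1},{"translation":[0,0,-45],"twist":[0,0,0],"grip":-0.1},{"translation":[3,30,0],"twist":[0,0,0],"grip":-0.1},{"translation":[3,48,0],"twist":[0,0,0],"grip":-0.1},{"translation":[3,48,0],"twist":[0,0,0],"grip":-0.1},{"translation":[3,48,0],"twist":[0,0,0],"grip":-0.1},{"translation":[3,48,0],"twist":[0,0,0],"grip":-0.1},{"translation":[3,48,0],"twist":[0,0,0],"grip":-0.1},{"translation":[3,40,0],"twist":[0,0,0],"grip":-0.1},{"translation":[0,20,0],"twist":[0,0,0],"grip":-0.1}]' 15
python3 - <<'E'
from h import *
s=st()
p,D=robot.read_camera("scene"); np.savez("s5.npz",p=p,D=D)
d=np.load("s2.npz"); a=d["p2"]; C=cloud("top",d["D2"])
ax=np.array([.11444,.99343]); ay=np.array([-ax[1],ax[0]]); o=np.array([.4919,.0094])
q=np.c_[(C[...,:2].reshape(-1,2)-o)@ax,(C[...,:2].reshape(-1,2)-o)@ay]*1000; z=C[...,2].ravel()*1000
m=(abs(q[:,1])<45)&(q[:,0]>20)&(q[:,0]<120)&(z>107)&(z<135)
print("jar rim",m.sum(),cv2.minEnclosingCircle(q[m].astype(np.float32)))
# bluish disc in picture -> ray to z=.120 / body .088
r=a[185:240,205:270].astype(int); h=cv2.cvtColor(a[185:240,205:270],cv2.COLOR_RGB2HSV)
mm=((h[...,0]>90)&(h[...,0]<130)&(h[...,2]>140)).astype(np.uint8)
n,l,stt,c=cv2.connectedComponentsWithStats(mm); i=1+stt[1:,4].argmax(); print(stt[i],c[i]+[205,185])
for zz in(.088,.12):
    P=plane("top",[c[i]+[205,185]],zz)[0]; print(zz,P,(P[:2]-o)@ax,(P[:2]-o)@ay)
S=cloud("scene",D); P=S[150:260,150:360].reshape(-1,3); qq=np.c_[(P[:,:2]-o)@ax,(P[:,:2]-o)@ay,P[:,2]]*1000
tp=np.array(s["tool_pos"])
u=(np.linalg.norm(P[:,:2]-tp[:2],axis=1)<.04)&(P[:,2]>.13)&(P[:,2]<.25); print("near funnel",u.sum(),np.nanpercentile(P[u],[2,50,98],axis=0).round(3).tolist() if u.sum() else "")
cv2.imwrite("pics/s5.png",cv2.resize(p[140:260,180:340,::-1],(800,600),interpolation=cv2.INTER_CUBIC))
E
```

```text
t: 8.4
tool_pos: [0.4934, 0.0572, 0.2194]
orientation: [-0.206, -3.128, -0.006]
force: [-0.2, -0.6, -0.4]
opening: 0.0515
t 8.4 pos [0.4934 0.0572 0.2194] ori [-0.206 -3.128 -0.006] F [-0.2 -0.6 -0.4] op 0.0515
[[-0.991, 0.131, -0.006], [0.131, 0.991, 0.004], [0.007, 0.004, -1.0]] [ 0.008 -0.157  1.714  0.004  1.591 -1.431]
jar rim 56 ((71.33572387695312, 2.428556442260742), 27.210649490356445)
[ 27  16  19  19 260] [240.97692308 210.16153846]
0.088 [0.49114515 0.07852124 0.088     ] 0.06858072325644435 0.008660129284935135
0.12 [0.48827386 0.0762269  0.12      ] 0.06597287037442434 0.01124998454186125
near funnel 0
```

View pics/s5.png

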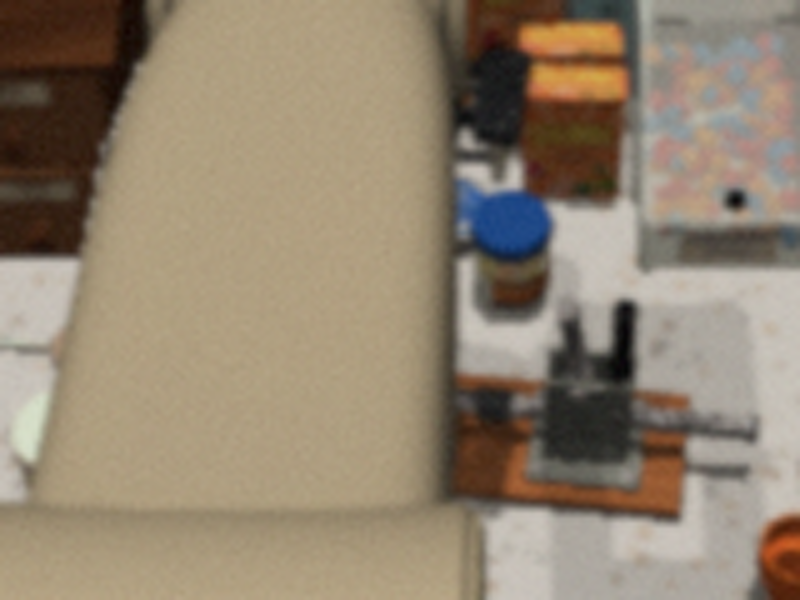

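The scene view shows the arm hiding the jar. The head, grips and rod are at right, untouched. I have the jar from two consistent measures in the top view (rim by depth, floor disc by ray): about world (0.4975, 0.081). Move over it and lower part-way.

```bash
python3 -m pendant '[{"translation":[-1,24,0],"twist":[0.004,-0.007,0],"grip":-0.1},{"translation":[0,0,0],"twist":[0,0,-0.01],"grip":-0.1},{"translation":[0,0,20],"twist":[0,0,0],"grip":-0.1},{"translation":[0,0,20],"twist":[0,0,0],"grip":-0.1},{"translation":[0,0,20],"twist":[0,0,0],"grip":-0.1},{"translation":[0,0,10],"twist":[0,0,0],"grip":-0.1},{"translation":[0,0,0],"twist":[0,0,0],"grip":-0.1},{"translation":[0,0,0],"twist":[0,0,0],"grip":-0.1},{"translation":[0,0,0],"twist":[0,0,0],"grip":-0.1},{"translation":[0,0,0],"twist":[0,0,0],"grip":-0.1}]' 15
python3 - <<'E'
from h import *
s=st()
M=R.from_rotvec(s['orientation']).as_matrix(); print("to target",(M.T@(np.array([.4975,.0812,.0946])-s['tool_pos'])*1000).round(1), "down",M.T@[0,0,-1])
p,D=robot.read_camera("top"); S=cloud("top",D); np.savez("t6.npz",p=p,D=D)
P=S[170:260,200:330].reshape(-1,3); u=(P[:,2]>.06)&(P[:,2]<.2)&(abs(P[:,0]-.5)<.05)&(abs(P[:,1]-.08)<.05); print(u.sum())
E
```

```text
t: 9.45
tool_pos: [0.4975, 0.0819, 0.147]
orientation: [-0.182, -3.136, 0.002]
force: [0.5, 0.1, -1.1]
opening: 0.0516
t 9.45 pos [0.4975 0.0819 0.147 ] ori [-1.820e-01 -3.136e+00  2.000e-03] F [ 0.5  0.1 -1.1] op 0.0516
[[-0.993, 0.116, -0.001], [0.116, 0.993, -0.001], [0.001, -0.001, -1.0]] [ 6.200e-02 -1.080e-01  1.801e+00 -1.000e-03  1.450e+00 -1.392e+00]
to target [-0.1 -0.7 52.4] down [-5.11703641e-04  1.07103175e-03  9.99999296e-01]
85
```

```bash
python3 -m pendant '[{"translation":[0,-0.7,5],"twist":[0,0,0],"grip":-0.1},{"translation":[0,0,5],"twist":[0,0,0],"grip":-0.1},{"translation":[0,0,5],"twist":[0,0,0],"grip":-0.1},{"translation":[0,0,5],"twist":[0,0,0],"grip":-0.1},{"translation":[0,0,5],"twist":[0,0,0],"grip":-0.1},{"translation":[0,0,3],"twist":[0,0,0],"grip":-0.1},{"translation":[0,0,0],"twist":[0,0,0],"grip":-0.1},{"translation":[0,0,0],"twist":[0,0,0],"grip":-0.1},{"translation":[0,0,0],"twist":[0,0,0],"grip":-0.1},{"translation":[0,0,0],"twist":[0,0,0],"grip":-0.1}]' 15
python3 - <<'E'
from h import *
st()
E
```

```text
t: 10.5
tool_pos: [0.4981, 0.0813, 0.1175]
orientation: [0.181, 3.135, -0.001]
force: [0.5, 0.2, 0.0]
opening: 0.0514
t 10.5 pos [0.4981 0.0813 0.1175] ori [ 1.810e-01  3.135e+00 -1.000e-03] F [0.5 0.2 0. ] op 0.0514
[[-0.993, 0.115, 0.001], [0.115, 0.993, -0.001], [-0.001, -0.001, -1.0]] [ 6.100e-02 -8.700e-02  1.836e+00 -1.000e-03  1.392e+00 -1.394e+00]
```

```bash
python3 -m pendant '[{"translation":[0,0,5],"twist":[0,0,0],"grip":-0.1},{"translation":[0,0,5],"twist":[0,0,0],"grip":-0.1},{"translation":[0,0,5],"twist":[0,0,0],"grip":-0.1},{"translation":[0,0,3],"twist":[0,0,0],"grip":-0.1},{"translation":[0,0,1],"twist":[0,0,0],"grip":-0.1},{"translation":[0,0,1],"twist":[0,0,0],"grip":-0.1},{"translation":[0,0,0],"twist":[0,0,0],"grip":-0.1},{"translation":[0,0,0],"twist":[0,0,0],"grip":-0.1},{"translation":[0,0,0],"twist":[0,0,0],"grip":-0.1},{"translation":[0,0,0],"twist":[0,0,0],"grip":-0.1}]' 15
python3 - <<'E'
from h import *
st()
E
```

```text
t: 11.5
tool_pos: [0.4985, 0.0813, 0.0961]
orientation: [0.181, 3.134, -0.001]
force: [0.4, -0.9, -1.7]
opening: 0.0514
t 11.5 pos [0.4985 0.0813 0.0961] ori [ 1.810e-01  3.134e+00 -1.000e-03] F [ 0.4 -0.9 -1.7] op 0.0514
[[-0.993, 0.115, 0.002], [0.115, 0.993, -0.001], [-0.002, -0.001, -1.0]] [ 6.100e-02 -6.800e-02  1.858e+00 -1.000e-03  1.349e+00 -1.394e+00]
```

```bash
python3 -m pendant '[{"translation":[0,0,1],"twist":[0,0,0],"grip":-0.1},{"translation":[0,0,0],"twist":[0,0,0],"grip":1},{"translation":[0,0,0],"twist":[0,0,0],"grip":1},{"translation":[0,0,0],"twist":[0,0,0],"grip":1},{"translation":[0,0,0],"twist":[0,0,0],"grip":1},{"translation":[0,0,0],"twist":[0,0,0],"grip":1},{"translation":[0,0,0],"twist":[0,0,0],"grip":1},{"translation":[0,0,-20],"twist":[0,0,0],"grip":1},{"translation":[0,0,-40],"twist":[0,0,0],"grip":1},{"translation":[0,0,-40],"twist":[0,0,0],"grip":1}]' 15
python3 - <<'E'
from h import *
st()
E
```

```text
t: 12.5
tool_pos: [0.4936, 0.0811, 0.1908]
orientation: [-0.181, -3.126, 0.004]
force: [0.5, 0.4, -1.2]
opening: 0.0932
t 12.5 pos [0.4936 0.0811 0.1908] ori [-0.181 -3.126  0.004] F [ 0.5  0.4 -1.2] op 0.0932
[[-0.993, 0.115, -0.011], [0.115, 0.993, -0.002], [0.011, -0.003, -1.0]] [ 6.100e-02 -1.310e-01  1.742e+00 -1.000e-03  1.542e+00 -1.394e+00]
```

```bash
python3 -m pendant '[{"translation":[0,0,-25],"twist":[-0.003,-0.011,0],"grip":1},{"translation":[-1,-35,0],"twist":[0,0,0],"grip":1},{"translation":[-1,-35,0],"twist":[0,0,0],"grip":1},{"translation":[-1,-35,0],"twist":[0,0,0],"grip":1},{"translation":[-1,-35,0],"twist":[0,0,0],"grip":1},{"translation":[-1,-32,0],"twist":[0,0,0],"grip":1},{"translation":[0,0,0],"twist":[0,0,0],"grip":1},{"translation":[0,0,0],"twist":[0,0,0],"grip":1},{"translation":[0,0,0],"twist":[0,0,0],"grip":1},{"translation":[0,0,0],"twist":[0,0,0],"grip":1}]' 30
python3 - <<'E'
from h import *
s=st(); M=R.from_rotvec(s['orientation']).as_matrix(); print("to sq",(M.T@(np.array([.480,-.0939,.107])-s['tool_pos'])*1000).round(1), "down",(M.T@[0,0,-1]).round(4))
p,D=robot.read_camera("scene");p2,D2=robot.read_camera("top"); np.savez("s7.npz",p=p,D=D,p2=p2,D2=D2)
c=lambda a,u,v:cv2.resize(a[v-42:v+43,u-57:u+57,::-1],(400,300),interpolation=cv2.INTER_CUBIC)
cv2.imwrite("pics/s7.png",np.hstack([c(p,290,215),c(p2,270,210)]))
ax=np.array([.11444,.99343]); ay=np.array([-ax[1],ax[0]]); o=np.array([.4919,.0094])
for n,d in(("scene",D),("top",D2)):
    P=cloud(n,d).reshape(-1,3); q=np.c_[(P[:,:2]-o)@ax,(P[:,:2]-o)@ay,P[:,2]]*1000
    m=(abs(q[:,1])<45)&(q[:,0]>20)&(q[:,0]<120)&(q[:,2]>118)&(q[:,2]<175)
    if m.sum(): print(n,"funnel",m.sum(),cv2.minEnclosingCircle(q[m][:,:2].astype(np.float32)),np.percentile(q[m][:,2],[50,98]))
    m=(abs(q[:,1])<45)&(q[:,0]>-140)&(q[:,0]<-40)&(q[:,2]>120)&(q[:,2]<180)
    if m.sum(): print(n,"grips",m.sum(),np.percentile(q[m],[2,50,98],axis=0).round(0).tolist())
E
```

```text
t: 13.5
tool_pos: [0.483, -0.0939, 0.226]
orientation: [0.175, 3.121, 0.002]
force: [0.9, 0.6, 0.0]
opening: 0.0933
t 13.5 pos [ 0.483  -0.0939  0.226 ] ori [1.750e-01 3.121e+00 2.000e-03] F [0.9 0.6 0. ] op 0.0933
[[-0.994, 0.111, 0.016], [0.112, 0.994, 0.0], [-0.016, 0.002, -1.0]] [-0.301 -0.196  1.736  0.005  1.587 -1.759]
to sq [  4.9  -0.6 119. ] down [ 0.0157 -0.0022  0.9999]
scene grips 108 [[-124.0, -9.0, 121.0], [-113.0, 8.0, 153.0], [-81.0, 12.0, 179.0]]
top funnel 119 ((73.47118377685547, 1.8602666854858398), 27.09197235107422) [129.94076653 155.06929459]
```

View pics/s7.png

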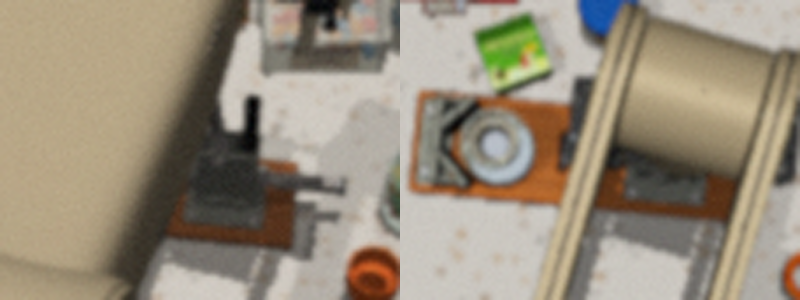

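The left crop shows the clamp head at (225,185) with the gripper above it. The right crop shows the funnel sitting centred in the jar's neck at (490,145); depth puts it at clamp (73.5, 1.9), collar top at 0.15. Now lower over the grip and trigger.

```bash
python3 -m pendant '[{"translation":[5,-1.5,0],"twist":[0.002,0.016,0],"grip":1},{"translation":[0,0,0],"twist":[0,0,0],"grip":1},{"translation":[0,0,25],"twist":[0,0,0],"grip":1},{"translation":[0,0,25],"twist":[0,0,0],"grip":1},{"translation":[0,0,25],"twist":[0,0,0],"grip":1},{"translation":[0,0,25],"twist":[0,0,0],"grip":1},{"translation":[0,0,10],"twist":[0,0,0],"grip":1},{"translation":[0,0,0],"twist":[0,0,0],"grip":1},{"translation":[0,0,0],"twist":[0,0,0],"grip":1},{"translation":[0,0,0],"twist":[0,0,0],"grip":1}]' 30
python3 - <<'E'
from h import *
s=st(); M=R.from_rotvec(s['orientation']).as_matrix(); print("to sq",(M.T@(np.array([.480,-.0949,.110])-s['tool_pos'])*1000).round(1), "down",(M.T@[0,0,-1]).round(4))
E
```

```text
t: 14.6
tool_pos: [0.4798, -0.0926, 0.116]
orientation: [0.167, 3.134, -0.002]
force: [-0.0, -0.1, -0.2]
opening: 0.0932
t 14.6 pos [ 0.4798 -0.0926  0.116 ] ori [ 1.670e-01  3.134e+00 -2.000e-03] F [-0.  -0.1 -0.2] op 0.0932
[[-0.994, 0.106, 0.003], [0.106, 0.994, -0.001], [-0.003, -0.001, -1.0]] [-0.295 -0.133  1.882 -0.     1.39  -1.76 ]
to sq [-0.5 -2.2  6. ] down [2.7e-03 8.0e-04 1.0e+00]
```

```bash
cat >> h.py <<'E'
ax=np.array([.11444,.99343]); ay=np.array([-ax[1],ax[0]]); o=np.array([.4919,.0094])
def cl(P): P=np.atleast_2d(P); return np.c_[(P[:,:2]-o)@ax,(P[:,:2]-o)@ay,P[:,2]]*1000
def look(name):
    """tail end (scene & depth) and funnel/jar position (top)"""
    p,D=robot.read_camera("scene");p2,D2=robot.read_camera("top"); np.savez(name+".npz",p=p,D=D,p2=p2,D2=D2)
    for n,d in(("scene",D),("top",D2)):
        q=cl(cloud(n,d).reshape(-1,3)); m=(abs(q[:,1])<12)&(q[:,0]>-260)&(q[:,0]<-128)&(q[:,2]>42)&(q[:,2]<72)
        if m.sum(): print(n,"tail n",m.sum(),"x min",np.sort(q[m][:,0])[:5].round(1))
    # grey profile along rod, clamp y 0 z 52, x -240..-170, contrast to table
    xs=np.arange(-245,-150,1.); W=np.c_[o+np.outer(xs/1000,ax),np.full(len(xs),.055)]
    g=cv2.GaussianBlur(cv2.cvtColor(p,cv2.COLOR_RGB2GRAY),(0,0),.6).astype(np.float32); uv=project("scene",W).astype(np.float32)
    v=cv2.remap(g,uv[:,:1],uv[:,1:],cv2.INTER_LINEAR).ravel(); print("profile",[(int(x),int(y)) for x,y in zip(xs,v)][::4])
    q=cl(cloud("top",D2).reshape(-1,3)); m=(abs(q[:,1])<45)&(q[:,0]>20)&(q[:,0]<130)&(q[:,2]>118)&(q[:,2]<175)
    if m.sum(): print("funnel",cv2.minEnclosingCircle(q[m][:,:2].astype(np.float32)))
E
python3 -m pendant '[{"translation":[0,-2,6],"twist":[0,0,0.008],"grip":1},{"translation":[0,0,0],"twist":[0,0,0],"grip":0.18},{"translation":[0,0,0],"twist":[0,0,0],"grip":0.18},{"translation":[0,0,0],"twist":[0,0,0],"grip":0.18},{"translation":[0,0,0],"twist":[0,0,0],"grip":0.18},{"translation":[0,0,0],"twist":[0,0,0],"grip":0.18},{"translation":[0,0,0],"twist":[0,0,0],"grip":0.18},{"translation":[0,0,0],"twist":[0,0,0],"grip":0.18},{"translation":[0,0,0],"twist":[0,0,0],"grip":0.18},{"translation":[0,0,0],"twist":[0,0,0],"grip":0.18}]' 30
python3 - <<'E'
from h import *
s=st(); M=R.from_rotvec(s['orientation']).as_matrix(); print("to sq",(M.T@(np.array([.480,-.0949,.110])-s['tool_pos'])*1000).round(1), "down",(M.T@[0,0,-1]).round(4))
look("k0")
E
```

```text
t: 15.6
tool_pos: [0.4823, -0.0942, 0.1136]
orientation: [0.179, 3.128, -0.0]
force: [0.4, 2.3, 1.0]
opening: 0.0549
t 15.6 pos [ 0.4823 -0.0942  0.1136] ori [ 0.179  3.128 -0.   ] F [0.4 2.3 1. ] op 0.0549
[[-0.993, 0.114, 0.009], [0.114, 0.993, -0.001], [-0.009, 0.0, -1.0]] [-0.299 -0.13   1.883  0.002  1.38  -1.756]
to sq [ 2.2 -0.9  3.6] down [ 8.9e-03 -3.0e-04  1.0e+00]
scene tail n 126 x min [-259.6 -258.5 -258.3 -258.3 -257.8]
top tail n 8 x min [-258.9 -257.1 -256.5 -256.1 -254.7]
profile [(-245, 184), (-241, 184), (-237, 184), (-233, 185), (-229, 184), (-225, 180), (-221, 163), (-217, 129), (-213, 108), (-209, 114), (-205, 116), (-201, 114), (-197, 104), (-193, 84), (-189, 71), (-185, 69), (-181, 72), (-177, 71), (-173, 67), (-169, 64), (-165, 63), (-161, 60), (-157, 60), (-153, 64)]
funnel ((73.80560302734375, 1.698520302772522), 27.1818904876709)
```

```bash
python3 -m pendant '[{"translation":[2,-1,3],"twist":[0,0.009,0],"grip":0.18},{"translation":[0,0,0],"twist":[0,0,0],"grip":-0.4},{"translation":[0,0,0],"twist":[0,0,0],"grip":-0.4},{"translation":[0,0,0],"twist":[0,0,0],"grip":-0.4},{"translation":[0,0,0],"twist":[0,0,0],"grip":-0.4},{"translation":[0,0,0],"twist":[0,0,0],"grip":-0.4},{"translation":[0,0,0],"twist":[0,0,0],"grip":-0.4},{"translation":[0,0,0],"twist":[0,0,0],"grip":-0.4},{"translation":[0,0,0],"twist":[0,0,0],"grip":-0.4},{"translation":[0,0,0],"twist":[0,0,0],"grip":-0.4}]' 30
python3 - <<'E'
from h import *
s=st(); M=R.from_rotvec(s['orientation']).as_matrix(); print("to sq",(M.T@(np.array([.480,-.0949,.110])-s['tool_pos'])*1000).round(1), "down",(M.T@[0,0,-1]).round(4))
look("k1")
E
```

```text
t: 16.7
tool_pos: [0.4803, -0.0965, 0.1109]
orientation: [-0.181, -3.136, 0.002]
force: [-0.3, -0.3, 1.8]
opening: 0.0347
t 16.7 pos [ 0.4803 -0.0965  0.1109] ori [-1.810e-01 -3.136e+00  2.000e-03] F [-0.3 -0.3  1.8] op 0.0347
[[-0.993, 0.115, -0.001], [0.115, 0.993, -0.001], [0.0, -0.001, -1.0]] [-3.020e-01 -1.220e-01  1.881e+00 -1.000e-03  1.383e+00 -1.757e+00]
to sq [0.4 1.6 0.9] down [-4.0e-04  1.1e-03  1.0e+00]
scene tail n 120 x min [-259.6 -259.2 -259.  -258.1 -258.1]
top tail n 6 x min [-259.  -257.2 -256.8 -256.1 -255.2]
profile [(-245, 184), (-241, 184), (-237, 185), (-233, 186), (-229, 186), (-225, 186), (-221, 181), (-217, 162), (-213, 125), (-209, 102), (-205, 105), (-201, 105), (-197, 89), (-193, 78), (-189, 75), (-185, 71), (-181, 71), (-177, 71), (-173, 69), (-169, 65), (-165, 62), (-161, 59), (-157, 61), (-153, 68)]
funnel ((73.53143310546875, 1.6883182525634766), 27.210683822631836)
```

First stroke good: the fingers stopped at 34.7 mm with no net side force and the rod advanced about 4 mm. Now release fully. I'll also read the initial pad face from top0.

```bash
python3 -m pendant '[{"translation":[0,0,0],"twist":[0,0,0],"grip":0.5},{"translation":[0,0,0],"twist":[0,0,0],"grip":0.5},{"translation":[0,0,0],"twist":[0,0,0],"grip":0.5},{"translation":[0,1.5,0],"twist":[0,0,0],"grip":0.5},{"translation":[0,0,0],"twist":[0,0,0],"grip":0.5},{"translation":[0,0,0],"twist":[0,0,0],"grip":0.5},{"translation":[0,0,0],"twist":[0,0,0],"grip":0.5},{"translation":[0,0,0],"twist":[0,0,0],"grip":0.5},{"translation":[0,0,0],"twist":[0,0,0],"grip":-0.4},{"translation":[0,0,0],"twist":[0,0,0],"grip":-0.4}]' 30
python3 - <<'E'
from h import *
s=st(); M=R.from_rotvec(s['orientation']).as_matrix(); print("to sq",(M.T@(np.array([.480,-.0949,.110])-s['tool_pos'])*1000).round(1), "down",(M.T@[0,0,-1]).round(4))
d=np.load("top0.npz"); q=cl(cloud("top",d["D"]).reshape(-1,3)); m=(abs(q[:,1])<26)&(q[:,0]>-60)&(q[:,0]<70)&(q[:,2]>45)&(q[:,2]<90)
q=q[m]; q=q[q[:,0].argsort()]; print(q[q[:,0]>-15].round(0).astype(int).tolist()[:60])
g=d["p"].astype(int); xs=np.arange(-20,70,4.)
for y in(-10,0,10): 
    uv=project("top",np.c_[o+np.outer(xs/1000,ax)+y/1000*ay,np.full(len(xs),.06)]).round().astype(int); print(y,[(int(x),int(g[v,u].sum()//3),int(g[v,u,0]-g[v,u,2])) for x,(u,v) in zip(xs,uv)])
E
```

```text
t: 17.8
tool_pos: [0.4799, -0.0949, 0.1102]
orientation: [-0.181, -3.135, 0.003]
force: [-1.0, 3.4, 4.2]
opening: 0.0583
t 17.8 pos [ 0.4799 -0.0949  0.1102] ori [-1.810e-01 -3.135e+00  3.000e-03] F [-1.   3.4  4.2] op 0.0583
[[-0.993, 0.115, -0.002], [0.115, 0.993, -0.002], [0.002, -0.002, -1.0]] [-0.298 -0.122  1.882 -0.002  1.383 -1.753]
to sq [-0.1  0.   0.2] down [-0.0016  0.0019  1.    ]
[[-15, -9, 64], [-13, 7, 52], [-12, 1, 63], [-12, -5, 68], [-11, -3, 48], [-11, -10, 55], [-9, 6, 69], [-9, 8, 55], [-9, 2, 62], [-8, -2, 58], [-8, -6, 52], [-7, -9, 55], [-6, 8, 51], [-5, 5, 55], [-5, 1, 57], [-5, -2, 60], [-4, -6, 52], [-4, -9, 52], [-2, 6, 64], [-2, 8, 51], [-2, 2, 60], [-1, -2, 50], [-1, -6, 51], [-1, -9, 58], [1, 6, 61], [2, 2, 52], [2, -2, 52], [3, -5, 53], [3, -8, 60], [5, 9, 50], [5, 6, 57], [5, -3, 78], [5, 3, 62], [5, 0, 64], [6, -7, 65], [6, -11, 65], [7, -14, 64], [7, 11, 75], [7, 17, 56], [7, -19, 55], [8, 8, 72], [8, 13, 56], [8, 5, 79], [8, 1, 71], [9, -3, 71], [9, -6, 77], [9, -10, 71], [10, -13, 71], [10, -17, 68], [11, 17, 58], [11, 14, 64], [11, 11, 70], [11,
[... 437 characters left out ...]
, 189, -16)]
0 [(-20, 70, -1), (-16, 77, -1), (-12, 88, 2), (-8, 103, 5), (-4, 108, 6), (0, 105, 6), (4, 81, 3), (8, 61, 13), (12, 64, 64), (16, 85, 103), (20, 86, 109), (24, 83, 105), (28, 80, 106), (32, 88, 89), (36, 108, 44), (40, 145, -3), (44, 180, -17), (48, 192, -19), (52, 192, -18), (56, 190, -14), (60, 189, -15), (64, 187, -13), (68, 189, -15)]
10 [(-20, 46, 17), (-16, 53, 32), (-12, 60, 53), (-8, 80, 29), (-4, 88, 19), (0, 84, 17), (4, 78, 10), (8, 75, 10), (12, 70, 48), (16, 87, 105), (20, 96, 115), (24, 91, 113), (28, 86, 109), (32, 83, 97), (36, 100, 49), (40, 137, 0), (44, 176, -19), (48, 188, -18), (52, 186, -19), (56, 188, -18), (60, 193, -18), (64, 189, -14), (68, 188, -15)]
```

```bash
python3 -m pendant '[{"translation":[0,0,0],"twist":[0,0,0],"grip":-0.4},{"translation":[0,0,0],"twist":[0,0,0],"grip":-0.4},{"translation":[0,0,0],"twist":[0,0,0],"grip":-0.4},{"translation":[0,0,0],"twist":[0,0,0],"grip":-0.4},{"translation":[0,0,0],"twist":[0,0,0],"grip":-0.4},{"translation":[0,0,0],"twist":[0,0,0],"grip":-0.4},{"translation":[0,0,0],"twist":[0,0,0],"grip":-0.4},{"translation":[0,0,0],"twist":[0,0,0],"grip":0.5},{"translation":[0,0,0],"twist":[0,0,0],"grip":0.5},{"translation":[0,0,0],"twist":[0,0,0],"grip":0.5}]' 30
python3 - <<'E'
from h import *
s=st(); M=R.from_rotvec(s['orientation']).as_matrix(); print("to sq",(M.T@(np.array([.480,-.0949,.110])-s['tool_pos'])*1000).round(1), "down",(M.T@[0,0,-1]).round(4))
look("k2")
E
```

```text
t: 18.8
tool_pos: [0.4798, -0.0965, 0.1107]
orientation: [-0.181, -3.135, 0.008]
force: [-0.0, 0.5, -0.8]
opening: 0.0542
t 18.8 pos [ 0.4798 -0.0965  0.1107] ori [-0.181 -3.135  0.008] F [-0.   0.5 -0.8] op 0.0542
[[-0.993, 0.115, -0.002], [0.115, 0.993, -0.005], [0.001, -0.005, -1.0]] [-0.299 -0.122  1.881 -0.005  1.383 -1.754]
to sq [-0.   1.7  0.7] down [-0.0013  0.005   1.    ]
scene tail n 115 x min [-259.8 -259.1 -259.  -258.1 -257.9]
top tail n 5 x min [-259.  -257.2 -256.3 -255.6 -254.7]
profile [(-245, 185), (-241, 186), (-237, 186), (-233, 186), (-229, 185), (-225, 185), (-221, 184), (-217, 182), (-213, 168), (-209, 134), (-205, 100), (-201, 92), (-197, 86), (-193, 79), (-189, 77), (-185, 76), (-181, 74), (-177, 71), (-173, 68), (-169, 65), (-165, 62), (-161, 60), (-157, 61), (-153, 65)]
funnel ((73.71981048583984, 1.7749614715576172), 26.985902786254883)
```

```bash
python3 -m pendant '[{"translation":[0,1.5,0],"twist":[-0.005,0,0],"grip":0.5},{"translation":[0,0,0],"twist":[0,0,0],"grip":0.5},{"translation":[0,0,0],"twist":[0,0,0],"grip":0.5},{"translation":[0,0,0],"twist":[0,0,0],"grip":-0.4},{"translation":[0,0,0],"twist":[0,0,0],"grip":-0.4},{"translation":[0,0,0],"twist":[0,0,0],"grip":-0.4},{"translation":[0,0,0],"twist":[0,0,0],"grip":-0.4},{"translation":[0,0,0],"twist":[0,0,0],"grip":-0.4},{"translation":[0,0,0],"twist":[0,0,0],"grip":-0.4},{"translation":[0,0,0],"twist":[0,0,0],"grip":-0.4}]' 30; python3 -c "
from h import *
st()"
python3 -m pendant '[{"translation":[0,0,0],"twist":[0,0,0],"grip":-0.4},{"translation":[0,0,0],"twist":[0,0,0],"grip":0.5},{"translation":[0,0,0],"twist":[0,0,0],"grip":0.5},{"translation":[0,0,0],"twist":[0,0,0],"grip":0.5},{"translation":[0,1.5,0],"twist":[0,0,0],"grip":0.5},{"translation":[0,0,0],"twist":[0,0,0],"grip":0.5},{"translation":[0,0,0],"twist":[0,0,0],"grip":0.5},{"translation":[0,0,0],"twist":[0,0,0],"grip":-0.4},{"translation":[0,0,0],"twist":[0,0,0],"grip":-0.4},{"translation":[0,0,0],"twist":[0,0,0],"grip":-0.4}]' 30
python3 - <<'E'
from h import *
s=st(); M=R.from_rotvec(s['orientation']).as_matrix(); print("to sq",(M.T@(np.array([.480,-.0949,.110])-s['tool_pos'])*1000).round(1), "down",(M.T@[0,0,-1]).round(4))
look("k3")
E
```

```text
t: 19.9
tool_pos: [0.48, -0.0966, 0.1115]
orientation: [-0.181, -3.136, 0.003]
force: [-0.9, 1.8, 1.8]
opening: 0.035
t 19.9 pos [ 0.48   -0.0966  0.1115] ori [-1.810e-01 -3.136e+00  3.000e-03] F [-0.9  1.8  1.8] op 0.035
[[-0.993, 0.115, -0.001], [0.115, 0.993, -0.002], [0.001, -0.002, -1.0]] [-0.302 -0.123  1.88  -0.002  1.384 -1.756]
t: 20.9
tool_pos: [0.4804, -0.0939, 0.1117]
orientation: [-0.18, -3.136, 0.002]
force: [-1.5, 7.6, 4.0]
opening: 0.0503
t 20.9 pos [ 0.4804 -0.0939  0.1117] ori [-1.800e-01 -3.136e+00  2.000e-03] F [-1.5  7.6  4. ] op 0.0503
[[-0.993, 0.114, -0.001], [0.114, 0.993, -0.001], [0.001, -0.001, -1.0]] [-2.970e-01 -1.230e-01  1.881e+00 -1.000e-03  1.385e+00 -1.753e+00]
to sq [ 0.3 -1.   1.7] down [-6.0e-04  1.1e-03  1.0e+00]
scene tail n 106 x min [-259.2 -258.9 -258.3 -257.9 -257.5]
top tail n 6 x min [-259.4 -259.4 -257.5 -256.3 -255.2]
profile [(-245, 184), (-241, 184), (-237, 185), (-233, 186), (-229, 186), (-225, 186), (-221, 184), (-217, 184), (-213, 183), (-209, 174), (-205, 147), (-201, 108), (-197, 88), (-193, 82), (-189, 77), (-185, 76), (-181, 76), (-177, 73), (-173, 68), (-169, 64), (-165, 61), (-161, 60), (-157, 59), (-153, 64)]
funnel ((73.76023864746094, 1.6600399017333984), 27.18925666809082)
```

```bash
python3 -m pendant '[{"translation":[0,0,1],"twist":[0,0,0],"grip":-0.4},{"translation":[0,0,0],"twist":[0,0,0],"grip":-0.4},{"translation":[0,0,0],"twist":[0,0,0],"grip":-0.4},{"translation":[0,0,0],"twist":[0,0,0],"grip":-0.4},{"translation":[0,0,0],"twist":[0,0,0],"grip":-0.4},{"translation":[0,0,0],"twist":[0,0,0],"grip":0.5},{"translation":[0,0,0],"twist":[0,0,0],"grip":0.5},{"translation":[0,0,0],"twist":[0,0,0],"grip":0.5},{"translation":[0,1,0],"twist":[0,0,0],"grip":0.5},{"translation":[0,0,0],"twist":[0,0,0],"grip":0.5}]' 30; python3 -c "
from h import *
st()"
python3 -m pendant '[{"translation":[0,0,0],"twist":[0,0,0],"grip":0.5},{"translation":[0,0,0],"twist":[0,0,0],"grip":-0.4},{"translation":[0,0,0],"twist":[0,0,0],"grip":-0.4},{"translation":[0,0,0],"twist":[0,0,0],"grip":-0.4},{"translation":[0,0,0],"twist":[0,0,0],"grip":-0.4},{"translation":[0,0,0],"twist":[0,0,0],"grip":-0.4},{"translation":[0,0,0],"twist":[0,0,0],"grip":-0.4},{"translation":[0,0,0],"twist":[0,0,0],"grip":-0.4},{"translation":[0,0,0],"twist":[0,0,0],"grip":-0.4},{"translation":[0,0,0],"twist":[0,0,0],"grip":-0.4}]' 30
python3 - <<'E'
from h import *
s=st(); M=R.from_rotvec(s['orientation']).as_matrix(); print("to sq",(M.T@(np.array([.480,-.0949,.110])-s['tool_pos'])*1000).round(1), "down",(M.T@[0,0,-1]).round(4))
look("k4")
E
```

```text
t: 22.0
tool_pos: [0.4801, -0.0959, 0.1114]
orientation: [-0.18, -3.135, 0.011]
force: [0.2, 0.6, 0.5]
opening: 0.068
t 22.0 pos [ 0.4801 -0.0959  0.1114] ori [-0.18  -3.135  0.011] F [0.2 0.6 0.5] op 0.068
[[-0.993, 0.115, -0.001], [0.115, 0.993, -0.007], [0.001, -0.007, -1.0]] [-0.296 -0.123  1.881 -0.007  1.383 -1.751]
t: 23.0
tool_pos: [0.4803, -0.0969, 0.1124]
orientation: [-0.182, -3.136, 0.012]
force: [0.2, -0.9, 0.8]
opening: 0.0347
t 23.0 pos [ 0.4803 -0.0969  0.1124] ori [-0.182 -3.136  0.012] F [ 0.2 -0.9  0.8] op 0.0347
[[-0.993, 0.115, -0.001], [0.115, 0.993, -0.008], [-0.0, -0.008, -1.0]] [-0.298 -0.124  1.88  -0.008  1.384 -1.751]
to sq [0.5 2.  2.4] down [3.0e-04 7.6e-03 1.0e+00]
scene tail n 90 x min [-259.9 -259.3 -258.9 -257.6 -257.2]
top tail n 7 x min [-260.  -258.  -257.2 -257.1 -255.7]
profile [(-245, 183), (-241, 185), (-237, 185), (-233, 184), (-229, 186), (-225, 185), (-221, 185), (-217, 184), (-213, 184), (-209, 185), (-205, 185), (-201, 180), (-197, 160), (-193, 117), (-189, 76), (-185, 73), (-181, 76), (-177, 75), (-173, 73), (-169, 68), (-165, 62), (-161, 59), (-157, 60), (-153, 65)]
funnel ((73.94436645507812, 1.477081298828125), 27.2163028717041)
```

```bash
python3 -m pendant '[{"translation":[0,0,0],"twist":[0,0,0],"grip":0.5},{"translation":[0,0,0],"twist":[0,0,0],"grip":0.5},{"translation":[0,0,0],"twist":[0,0,0],"grip":0.5},{"translation":[0,1.5,2],"twist":[-0.007,0,0],"grip":0.5},{"translation":[0,0,0],"twist":[0,0,0],"grip":0.5},{"translation":[0,0,0],"twist":[0,0,0],"grip":0.5},{"translation":[0,0,0],"twist":[0,0,0],"grip":-0.4},{"translation":[0,0,0],"twist":[0,0,0],"grip":-0.4},{"translation":[0,0,0],"twist":[0,0,0],"grip":-0.4},{"translation":[0,0,0],"twist":[0,0,0],"grip":-0.4}]' 30 >/dev/null
python3 -m pendant '[{"translation":[0,0,0],"twist":[0,0,0],"grip":-0.4},{"translation":[0,0,0],"twist":[0,0,0],"grip":-0.4},{"translation":[0,0,0],"twist":[0,0,0],"grip":-0.4},{"translation":[0,0,0],"twist":[0,0,0],"grip":-0.4},{"translation":[0,0,0],"twist":[0,0,0],"grip":0.5},{"translation":[0,0,0],"twist":[0,0,0],"grip":0.5},{"translation":[0,0,0],"twist":[0,0,0],"grip":0.5},{"translation":[0,1,0],"twist":[0,0,0],"grip":0.5},{"translation":[0,0,0],"twist":[0,0,0],"grip":0.5},{"translation":[0,0,0],"twist":[0,0,0],"grip":0.5}]' 30
python3 - <<'E'
from h import *
s=st(); M=R.from_rotvec(s['orientation']).as_matrix(); print("to sq",(M.T@(np.array([.480,-.0949,.110])-s['tool_pos'])*1000).round(1), "down",(M.T@[0,0,-1]).round(4))
look("k5")
E
```

```text
t: 25.1
tool_pos: [0.4803, -0.0959, 0.1102]
orientation: [-0.18, -3.136, 0.008]
force: [0.5, 0.3, 0.0]
opening: 0.0693
t 25.1 pos [ 0.4803 -0.0959  0.1102] ori [-0.18  -3.136  0.008] F [0.5 0.3 0. ] op 0.0693
[[-0.993, 0.114, -0.0], [0.114, 0.993, -0.005], [-0.0, -0.005, -1.0]] [-0.298 -0.122  1.882 -0.005  1.38  -1.753]
to sq [0.4 1.  0.2] down [1.0e-04 4.8e-03 1.0e+00]
scene tail n 82 x min [-259.9 -259.5 -258.6 -258.5 -257.7]
top tail n 7 x min [-259.9 -258.8 -257.5 -257.1 -255.9]
profile [(-245, 184), (-241, 185), (-237, 186), (-233, 185), (-229, 185), (-225, 185), (-221, 187), (-217, 186), (-213, 186), (-209, 185), (-205, 185), (-201, 185), (-197, 183), (-193, 171), (-189, 134), (-185, 83), (-181, 70), (-177, 73), (-173, 74), (-169, 70), (-165, 65), (-161, 61), (-157, 61), (-153, 65)]
funnel ((76.45568084716797, 1.487396478652954), 26.86577033996582)
```

Jar has started sliding (73.8→76.5 mm) and the funnel rides with it. Next stroke.

```bash
python3 -m pendant '[{"translation":[0,0,0],"twist":[0,0,0],"grip":-0.4},{"translation":[0,0,0],"twist":[0,0,0],"grip":-0.4},{"translation":[0,0,0],"twist":[0,0,0],"grip":-0.4},{"translation":[0,0,0],"twist":[0,0,0],"grip":-0.4},{"translation":[0,0,0],"twist":[0,0,0],"grip":-0.4},{"translation":[0,0,0],"twist":[0,0,0],"grip":-0.4},{"translation":[0,0,0],"twist":[0,0,0],"grip":-0.4},{"translation":[0,0,0],"twist":[0,0,0],"grip":-0.4},{"translation":[0,0,0],"twist":[0,0,0],"grip":-0.4},{"translation":[0,0,0],"twist":[0,0,0],"grip":-0.4}]' 30
python3 - <<'E'
from h import *
s=st(); M=R.from_rotvec(s['orientation']).as_matrix(); print("to sq",(M.T@(np.array([.480,-.0949,.110])-s['tool_pos'])*1000).round(1), "down",(M.T@[0,0,-1]).round(4))
look("k6")
E
```

```text
t: 26.2
tool_pos: [0.4805, -0.0968, 0.1112]
orientation: [0.181, 3.136, -0.008]
force: [-1.1, -1.5, 0.4]
opening: 0.0347
t 26.2 pos [ 0.4805 -0.0968  0.1112] ori [ 0.181  3.136 -0.008] F [-1.1 -1.5  0.4] op 0.0347
[[-0.993, 0.115, 0.0], [0.115, 0.993, -0.005], [-0.001, -0.005, -1.0]] [-0.299 -0.123  1.881 -0.005  1.382 -1.754]
to sq [0.7 1.8 1.2] down [9.0e-04 5.1e-03 1.0e+00]
scene tail n 79 x min [-259.4 -259.2 -258.6 -258.2 -257.6]
top tail n 5 x min [-259.8 -259.4 -256.5 -255.4 -254.3]
profile [(-245, 185), (-241, 185), (-237, 185), (-233, 185), (-229, 185), (-225, 185), (-221, 185), (-217, 185), (-213, 185), (-209, 185), (-205, 185), (-201, 185), (-197, 185), (-193, 184), (-189, 174), (-185, 136), (-181, 89), (-177, 70), (-173, 71), (-169, 70), (-165, 67), (-161, 65), (-157, 64), (-153, 66)]
funnel ((78.56745147705078, 2.314295530319214), 26.97992706298828)
```

```bash
cat >> h.py <<'E'
def fine(n=5):
    J=[];Tl=[]
    for _ in range(n):
        p,D=robot.read_camera("scene");p2,D2=robot.read_camera("top")
        q=cl(cloud("top",D2).reshape(-1,3)); m=(abs(q[:,1])<45)&(q[:,0]>20)&(q[:,0]<130)&(q[:,2]>118)&(q[:,2]<175)
        c=q[m][:,:2]; J.append([*cv2.minEnclosingCircle(c.astype(np.float32))[0],*c.mean(0),len(c)])
        xs=np.arange(-230,-150,.5); W=np.c_[o+np.outer(xs/1000,ax),np.full(len(xs),.055)]
        g=cv2.cvtColor(p,cv2.COLOR_RGB2GRAY).astype(np.float32); uv=project("scene",W).astype(np.float32)
        v=cv2.remap(cv2.GaussianBlur(g,(0,0),.6),uv[:,:1],uv[:,1:],cv2.INTER_LINEAR).ravel(); Tl.append(xs[np.argmax(v<135)])
    print("jar",np.mean(J,0).round(2),"sd",np.std(J,0).round(2)[:2],"tail",np.mean(Tl).round(2),np.std(Tl).round(2))
E
python3 -c "
from h import *
fine()"
python3 -m pendant '[{"translation":[0,0,0],"twist":[0,0,0],"grip":0.5},{"translation":[0,0,0],"twist":[0,0,0],"grip":0.5},{"translation":[0,0,0],"twist":[0,0,0],"grip":0.5},{"translation":[0,1.5,1],"twist":[-0.005,0,0],"grip":0.5},{"translation":[0,0,0],"twist":[0,0,0],"grip":0.5},{"translation":[0,0,0],"twist":[0,0,0],"grip":0.5},{"translation":[0,0,0],"twist":[0,0,0],"grip":0.5},{"translation":[0,0,0],"twist":[0,0,0],"grip":0.5},{"translation":[0,0,0],"twist":[0,0,0],"grip":0.5},{"translation":[0,0,0],"twist":[0,0,0],"grip":0.5}]' 30; python3 -c "
from h import *
fine(3)"
```

```text
jar [ 78.88   2.11  80.25   0.28 121.4 ] sd [0.39 0.12] tail -184.5 0.0
t: 27.8
tool_pos: [0.4805, -0.0957, 0.1097]
orientation: [0.18, 3.136, -0.003]
force: [0.4, 0.3, 0.5]
opening: 0.0696
jar [ 78.7    2.09  79.97   0.51 115.33] sd [0.04 0.06] tail -184.5 0.0
```

```bash
python3 -m pendant '[{"translation":[0,0,0],"twist":[0,0,0],"grip":-0.4},{"translation":[0,0,0],"twist":[0,0,0],"grip":-0.4},{"translation":[0,0,0],"twist":[0,0,0],"grip":-0.4},{"translation":[0,0,0],"twist":[0,0,0],"grip":-0.4},{"translation":[0,0,0],"twist":[0,0,0],"grip":-0.4},{"translation":[0,0,0],"twist":[0,0,0],"grip":-0.4},{"translation":[0,0,0],"twist":[0,0,0],"grip":-0.4},{"translation":[0,0,0],"twist":[0,0,0],"grip":-0.4},{"translation":[0,0,0],"twist":[0,0,0],"grip":-0.4},{"translation":[0,0,0],"twist":[0,0,0],"grip":-0.4}]' 30
python3 - <<'E'
from h import *
s=st(); fine(5)
k=np.load("k0.npz"); p2,D2=robot.read_camera("top"); p,D=robot.read_camera("scene"); np.savez("k7.npz",p=p,D=D,p2=p2,D2=D2)
c=lambda a,u,v:cv2.resize(a[v-30:v+30,u-40:u+40,::-1],(400,300),interpolation=cv2.INTER_CUBIC)
cv2.imwrite("pics/k7.png",np.hstack([c(p2,245,210),c(p,300,215)]))
E
```

```text
t: 29.1
tool_pos: [0.4807, -0.0966, 0.1106]
orientation: [0.181, 3.135, -0.004]
force: [0.2, -2.1, 1.7]
opening: 0.0346
t 29.1 pos [ 0.4807 -0.0966  0.1106] ori [ 0.181  3.135 -0.004] F [ 0.2 -2.1  1.7] op 0.0346
[[-0.993, 0.115, 0.001], [0.115, 0.993, -0.003], [-0.001, -0.003, -1.0]] [-0.301 -0.122  1.882 -0.002  1.38  -1.756]
jar [ 78.75   2.03  80.39   0.15 119.8 ] sd [0.09 0.18] tail -179.5 0.0
```

View pics/k7.png

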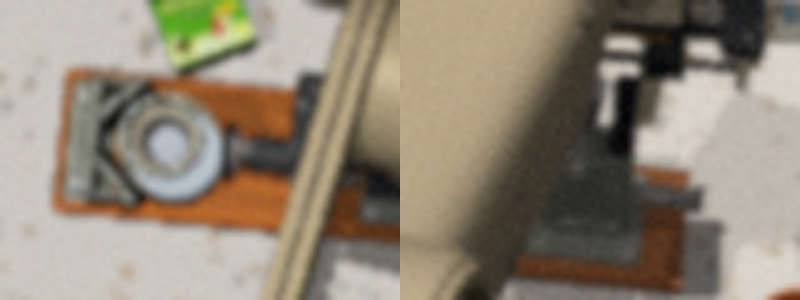

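The left crop shows the jar home in the V at (170,145), with the funnel ring seated on it and the pad against its side at (230,150). The last stroke moved the rod 5 mm and the jar 0 mm, so the pad took all of it. That puts it at about 8–10 mm. The trigger is squeezed (34.6 mm opening), so I'm handing in.

Run:
```python
from h import *
d=np.load("k7.npz"); q=cl(cloud("top",d["D2"]).reshape(-1,3)); m=(abs(q[:,1])<45)&(q[:,0]>20)&(q[:,0]<130)&(q[:,2]>140)&(q[:,2]<160)
A=np.c_[q[m][:,:2]-q[m][:,:2].mean(0),np.ones(m.sum())]; print("rim tilt",np.linalg.lstsq(A,q[m][:,2],rcond=None)[0].round(3))
print(robot.close_job())
```

```text
rim tilt [1.40000e-02 1.40000e-02 1.47933e+02]
the job is handed in; nothing more can be done
None
```

I lifted the funnel out of the filled jar and set it in the neck of the empty jar. I then pumped the trigger for eight strokes and handed the job in with the trigger still squeezed, at about 29 s of the 58 s. The judge gives no verdict, so these are my own last checks.

- **Funnel:** It sits centred on the neck. Its rim is level to within about 0.014 (under 1°), with the top near z 0.148 m.
- **Jar:** It slid about 5 mm and is home in the V jaw. On the last stroke the rod advanced 5 mm and the jar did not move.
- **Pad:** I estimate it is pressed in about 8–10 mm, against the 6–12 mm asked. This comes from rod travel and jar position; I did not see the pad's compression directly.
- **Trigger:** It is held at a finger opening of 34.6 mm, with a 30 N grip and almost no side force.
- **Filled jar and other things:** The filled jar was standing when I last looked at it, just after the lift. I did not inspect it or the other things again after that.

**What disagreed:**
- The fingertips appear about 28–30 mm short of the reported tool point, so the first grasp closed just above the collar. I corrected for this by camera depth.
- The jar reads 78.8 mm along the clamp when home, against the 80–83 mm given. I put this down to a 2–3 mm error in my estimate of the clamp's origin.

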